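# Find the loose file handle and take it off for repair

### The arm

A 6-joint arm with a two-finger parallel gripper is mounted at the origin on a cart in front of the work surface, level with it; the furniture and walls round the work are solid. World frame = base frame: x ahead of the robot, y to its left, z up, the work surface at z = 0. Lengths are in m, angles in rad, forces in N, time in s.
With the tool pointing down it reaches from about 0.35 to 0.725 m from the base axis. Payload 6 kg.
Tool frame: the origin (TCP) lies at the very end of the fingers, on their centre line; the grasp point (between the pads) lies 19 mm behind it; z points along the fingers, y is the direction in which the jaws open and shut (so a half turn about z gives the same grasp; the last joint's range is limited). The gripper opens to 85 mm and grips with 20 to 120 N. Pads are 22 mm wide; open, the fingers measure 114 mm over their backs; the gripper's body (76 mm by 85 mm) begins 54 mm behind the grasp point. The pads swing forward as they close: fully open they stand 13 mm farther back than shut.
Start: joints at [1.502, 0.04, 0.085, 0, -1.615, -0.334], TCP at [0.235, 0.552, 0.204] pointing down, gripper open.
Joint ranges: [-2.56, 2.56], [-1.29, 2.01], [-1.08, 1.49], [-3.29, 1.98], [-2.81, -0.18], [-2.99, 2.99]. Speed limits (rad/s): [2.57, 2.57, 3.01, 3.14, 3.14, 3.14].

### API

Orientations are given as a 3x3 rotation matrix whose columns are the frame's x, y, z axes.
In Python, from cell import ctrl gives the robot as it stands. The module is installed in compiled form; this text tells all that it offers.
- The arm moves only by the tool drive_tool, never from a script. Its argument "rows" is a list of rows, each a list of 7 numbers: the turn, a rotation vector about the world's x, y, z in units of 8 degrees (1.0 is 8 degrees), then the shift along the world's x, y, z in units of 25 mm (1.0 is 25 mm), then the opening, from 0 (shut) to 1 (fully open). In form: [[ax, ay, az, dx, dy, dz, jaw], ...]. A call has 1 to 8 rows; each row is the pose to reach, as a shift and turn from the pose commanded when the call began; what a row does not reach only later rows make up. A row lasts 1/10 s, in which the tool goes at most 50 mm and 8.59 degrees, less where a joint would pass 70% of its speed; a pose out of reach is approached as far as the arm can. A call with a gripper value outside its range is refused whole. The fingers move at their own pace and stop on an object; the grip force is fixed at half the most. Time passes only in rows, so rows that repeat a pose let the fingers close. It gives the time, the measured TCP pose, the force and the opening at its end, in the units of the state.
- ctrl.read_state(): the state, without advancing time (a new reading comes with each control period).
- ctrl.snapshot(name): name is "scene" or "top" or "wrist"; returns the picture (480x640x3 uint8, red, green, blue); there is no depth.
- ctrl.calibration(name): a dict with "mtx" (3x3 intrinsics, pixels), "xyz" and "rotation" of the camera in the world; the wrist camera has in their place "tool_from_camera" (4x4, takes a point from camera to tool coordinates, whose origin is the TCP and whose axes are the flange's). Camera axes: x right, y up, looking along -z (the intrinsics and any distortion apply to the point x, -y, -z); pixel columns grow to the right and rows downward; lengths in m; the calibration is good to about 2 mm. A picture is of the moment at which its call begins: read the wrist's pose just before it. calibration takes no time and is no camera call.
- ctrl.job_done(): hands the job in, once; it reports no verdict.
Trained networks look in the newest picture that a camera, given by its name, has taken for a name from the list of things; names that differ only in an ending like _2 or _b are one class to them, and where a whole thing is asked for, a point or a joint stands for the part that bears it (a point fixed in the world has none). Each returns a list of dicts, best first, with "confidence" (0 to 1); they miss things now and then, are a little off and sometimes report something else, mostly with a low value. They report only what shows in the picture. A call takes as long as a camera call. They do not tell look-alikes from the thing itself.
- ctrl.masks_of(camera, label): "mask" (480x640 bool, what is visible of it).
- ctrl.tip_of(camera, label): "location" ([x, y, z] in m, in world coordinates, good to about 4 mm: a listed point, or the origin of a listed thing).
The state is a dict: "t": time; "q": joint angles; "qd": joint speeds; "joint_efforts": joint torques, N m; "tcp_pos": TCP position; "tool_rot": TCP orientation; "contact_force": force on the tool from outside, world axes, zero at the start; "torque": the same for the moment, N m; "gripper_width": finger opening in m.
Only numpy, scipy, OpenCV 4.12 (cv2) and the standard library are available. Lean on these libraries where they do the work, as an engineer would, in place of code of your own. Each camera call takes 0.05 s, during which the arm holds its last target.

### The job

One of the four hand files in the wooden rack has a handle that is loose on its tang. Find it by rocking the handles side to side where they stand, each first to the left and then to the right as far as it gives; then draw the loose handle off along its slope and put it in the open metal repair box. All four blades, and the sound handles with them, stay in their slots; leave the pliers and the brass weight where they are.

Things in the scene. Friction and masses are not known exactly. Their poses are not given: they have to be found in the camera images.
- rack_mid (a point): Wooden file rack: block 322 mm long, 34 mm thick, between two end boards, under a shelf. Point: middle of the row of slot floors, 20 mm above the worktop. x level to the back, y along the row to the left, z up. Slots on this y axis at -120, -40, 40, 120 mm, each 60 mm deep, leaning 32 degrees towards the robot: a file's axis, tip to handle end, is (-0.530, 0, 0.848) here.
- shelf_edge (a point): Middle of the lower front edge of the rack's shelf, 218 mm above the worktop, 13 mm behind the handles' centres and 93 mm above them; same axes as rack_mid. Shelf 346 mm long, 112 mm deep, 10 mm thick. It bars the way straight down on the handles: come in along their slope.
- bin: Open square repair box of bare metal, fixed, 130 x 130 x 50 mm outside, walls and floor 5 mm. Origin at the centre of its underside; x, y along its sides.
- pliers_mid (a point): Loose pliers lying on the worktop, 156 mm long; point at the middle, 6 mm up. Bystander.
- weight_mid (a point): Loose brass weight with a knob, 31 mm across, 51 mm high, standing on the worktop; point half-way up. Bystander.
- grip_a (a point): Centre of the round wooden handle (diameter 28 mm, 76 mm long with its brass ferrule) of file_a, on its axis, 32 mm below its end, 124 mm from the blade's tip, 44 mm above the handle's root. z along the handle to its end, y across, to the left along the row. Pushed along the row, a sound handle's centre gives about 1 to 3 mm each way.
- file_a: Blade of one of four look-alike files; blade 16 x 5 x 80 mm, then a tang 30 mm long up inside the handle. Origin at the tip, z to the handle, y along its width, left along the row; tip on the slot floor, 0.5 mm of air each side. In one file the handle is loose on the tang: pushed along the row with under 1 N its centre rocks 5 mm or more each way, and it can be drawn straight off along z.
- grip_b (a point): Centre of the round wooden handle (diameter 28 mm, 76 mm long with its brass ferrule) of file_b, on its axis, 32 mm below its end, 124 mm from the blade's tip, 44 mm above the handle's root. z along the handle to its end, y across, to the left along the row. Pushed along the row, a sound handle's centre gives about 1 to 3 mm each way.
- file_b: Blade of one of four look-alike files; blade 16 x 5 x 80 mm, then a tang 30 mm long up inside the handle. Origin at the tip, z to the handle, y along its width, left along the row; tip on the slot floor, 0.5 mm of air each side. In one file the handle is loose on the tang: pushed along the row with under 1 N its centre rocks 5 mm or more each way, and it can be drawn straight off along z.
- grip_c (a point): Centre of the round wooden handle (diameter 28 mm, 76 mm long with its brass ferrule) of file_c, on its axis, 32 mm below its end, 124 mm from the blade's tip, 44 mm above the handle's root. z along the handle to its end, y across, to the left along the row. Pushed along the row, a sound handle's centre gives about 1 to 3 mm each way.
- file_c: Blade of one of four look-alike files; blade 16 x 5 x 80 mm, then a tang 30 mm long up inside the handle. Origin at the tip, z to the handle, y along its width, left along the row; tip on the slot floor, 0.5 mm of air each side. In one file the handle is loose on the tang: pushed along the row with under 1 N its centre rocks 5 mm or more each way, and it can be drawn straight off along z.
- grip_d (a point): Centre of the round wooden handle (diameter 28 mm, 76 mm long with its brass ferrule) of file_d, on its axis, 32 mm below its end, 124 mm from the blade's tip, 44 mm above the handle's root. z along the handle to its end, y across, to the left along the row. Pushed along the row, a sound handle's centre gives about 1 to 3 mm each way.
- file_d: Blade of one of four look-alike files; blade 16 x 5 x 80 mm, then a tang 30 mm long up inside the handle. Origin at the tip, z to the handle, y along its width, left along the row; tip on the slot floor, 0.5 mm of air each side. In one file the handle is loose on the tang: pushed along the row with under 1 N its centre rocks 5 mm or more each way, and it can be drawn straight off along z.
There are look-alikes about, which are no part of the job. What is shaped like the file_a but pink is not meant.

How it is judged:
By the outcome, as a careful person would: the job done as asked, in the order asked, and still so for the second after the job is handed in, with the robot touching nothing.
It also fails if it takes over 67 s, if anything falls off the work surface, if the arm or the gripper's body presses on something with over 40 N, if the wrist force passes 120 N, or if a joint passes its speed limit or range.

## Working session

There is one attempt and no reset: what is moved stays moved. The work goes in short steps, Python scripts to look and compute and a tool call to move; the robot and the scene stay as the last step left them, time stands still between calls to the robot, and variables do not carry over. Pictures are saved under pics/ and viewed, and the job is handed in when it is done.

Besides the shell and the picture viewer there is one more tool, called after "Request:" by a JSON object that holds its "api" and its "payload". drive_tool: Moves the arm, as the interface text tells. Its arguments: {"type":"object","properties":{"rows":{"type":"array"}},"required":["rows"]}

```bash
mkdir -p pics; ls; python3 - <<'E'
from cell import ctrl
import cv2,numpy as np
np.set_printoptions(precision=4,suppress=True)
print(ctrl.read_state())
for n in ["scene","top","wrist"]:
    im=ctrl.snapshot(n); cv2.imwrite(f"pics/{n}0.png",im[:,:,::-1]); print(n,ctrl.calibration(n))
E
```

```text
pics
{'t': 0.0, 'q': array([ 1.5017,  0.0409,  0.0838, -0.0005, -1.6155, -0.3337]), 'qd': array([-0.    ,  0.0003,  0.0002,  0.0005,  0.0002, -0.0004]), 'joint_efforts': array([  0.0003, -36.8197,  34.7428,   6.9327,  -0.0052,  -0.    ]), 'tcp_pos': array([0.235 , 0.5517, 0.2029]), 'tool_rot': array([[ 0.92  , -0.392 , -0.0006],
       [-0.392 , -0.92  , -0.0017],
       [ 0.0001,  0.0018, -1.    ]]), 'contact_force': array([-0.7735, -0.8409,  0.8829]), 'torque': array([ 0.0049, -0.0165, -0.0229]), 'gripper_width': 0.08530100818960357}
scene {'mtx': array([[617.0694,   0.    , 313.5905],
       [  0.    , 617.0694, 237.4082],
       [  0.    ,   0.    ,   1.    ]]), 'xyz': array([-0.1275, -0.9637,  0.7956]), 'rotation': array([[ 0.812 ,  0.293 , -0.5048],
       [-0.5835,  0.3862, -0.7144],
       [-0.0143,  0.8746,  0.4846]])}
top {'mtx': array([[443.297 ,   0.    , 325.1044],
       [  0.    , 443.297 , 243.359 ],
       [  0.    ,   0.    ,   1.    ]]), 'xyz': array([0.2495, 0.0392, 0.9633]), 'rotation': array([[-0.2418,  0.9162, -0.3195],
       [-0.9703, -0.2286,  0.0788],
       [-0.0009,  0.3291,  0.9443]])}
wrist {'mtx': array([[348.6107,   0.    , 322.3243],
       [  0.    , 348.6107, 238.3436],
       [  0.    ,   0.    ,   1.    ]]), 'tool_from_camera': array([[-0.0004,  0.9639,  0.2663,  0.068 ],
       [ 1.    ,  0.0002,  0.0009,  0.0004],
       [ 0.0008,  0.2663, -0.9639, -0.169 ],
       [ 0.    ,  0.    ,  0.    ,  1.    ]])}
```

View pics/scene0.png

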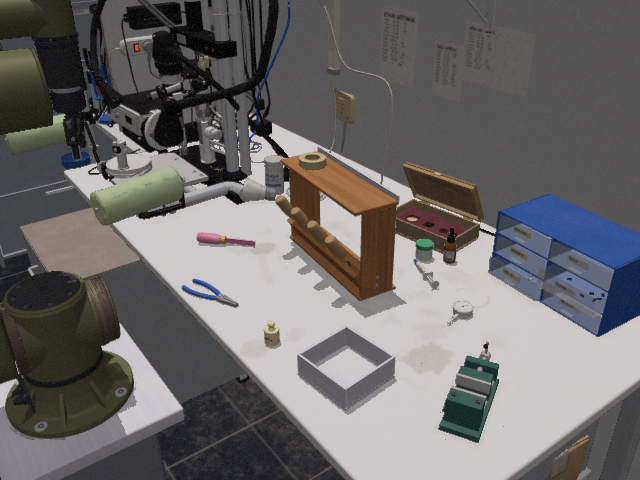

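View pics/top0.png

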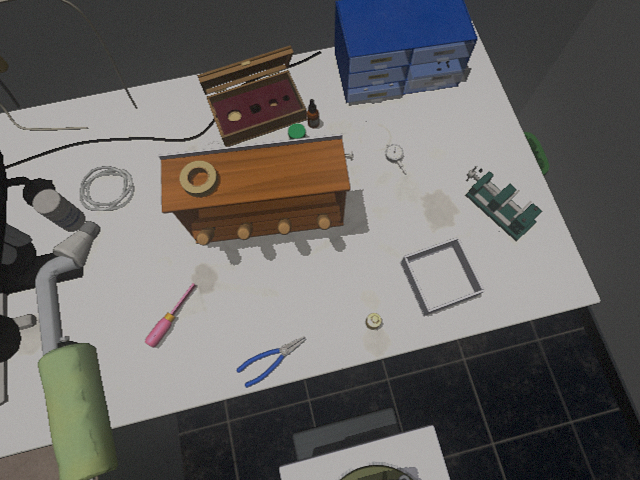

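View pics/wrist0.png

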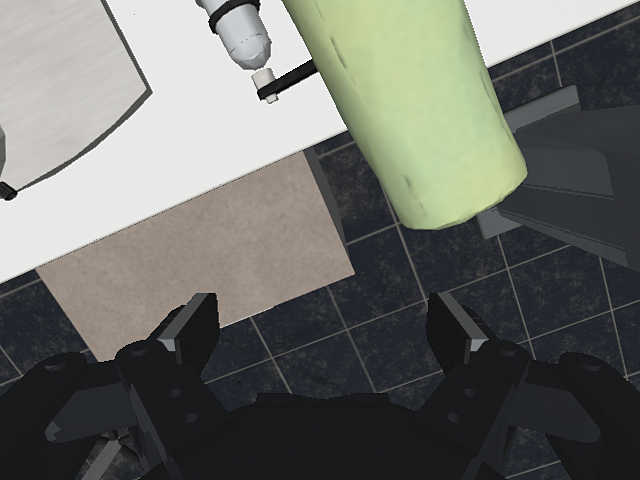

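```bash
python3 - <<'E'
from cell import ctrl
import numpy as np
np.set_printoptions(precision=4,suppress=True)
for n in ["top","scene"]:
    for l in ["rack_mid","shelf_edge","grip_a","file_a","bin","pliers_mid","weight_mid"]:
        print(n,l,[(np.round(d['location'],4),round(d['confidence'],2)) for d in ctrl.tip_of(n,l)])
E
```

```text
top rack_mid [(array([0.661 , 0.0731, 0.0184]), 0.68)]
top shelf_edge [(array([0.6101, 0.0759, 0.2157]), 0.93)]
top grip_a [(array([0.4649, 0.3501, 0.0149]), 0.84), (array([ 0.5849, -0.0373,  0.1271]), 0.78), (array([0.6097, 0.1978, 0.1295]), 0.75), (array([0.6012, 0.1226, 0.1212]), 0.68), (array([0.5899, 0.0406, 0.1286]), 0.47)]
top file_a [(array([0.5492, 0.2594, 0.0089]), 0.82), (array([0.6598, 0.0297, 0.021 ]), 0.69), (array([0.6691, 0.113 , 0.0205]), 0.6), (array([ 0.6474, -0.047 ,  0.0178]), 0.48)]
top bin [(array([ 0.4325, -0.266 ,  0.0015]), 0.67)]
top pliers_mid [(array([0.357 , 0.1234, 0.0055]), 0.8)]
top weight_mid [(array([0.6599, 0.0699, 0.0194]), 0.54), (array([ 0.5836, -0.0386,  0.1242]), 0.52), (array([ 0.3803, -0.0991,  0.0214]), 0.47), (array([ 0.6456, -0.0449,  0.0161]), 0.35)]
scene rack_mid [(array([0.6641, 0.0728, 0.0159]), 0.72)]
scene shelf_edge [(array([0.61  , 0.0787, 0.2153]), 0.65)]
scene grip_a [(array([ 0.5884, -0.0385,  0.1261]), 0.83), (array([0.6064, 0.2024, 0.1234]), 0.8), (array([0.6012, 0.1211, 0.1244]), 0.65), (array([0.463 , 0.3528, 0.0179]), 0.6), (array([0.5918, 0.041 , 0.1255]), 0.54)]
scene file_a [(array([0.5514, 0.2628, 0.0114]), 0.8)]
scene bin [(array([ 0.4349, -0.2686, -0.0005]), 0.9), (array([ 0.5892, -0.0417,  0.1251]), 0.59)]
scene pliers_mid [(array([0.3557, 0.1237, 0.0074]), 0.93)]
scene weight_mid [(array([ 0.3783, -0.0946,  0.0227]), 0.55), (array([0.5936, 0.039 , 0.1261]), 0.42)]
```

```bash
cat > h.py <<'E'
import numpy as np, cv2
from scipy.spatial.transform import Rotation as R
np.set_printoptions(precision=4,suppress=True)
def proj_mats(c):
    Rw=c['rotation']; F=np.diag([1,-1,-1])
    Rcw=F@Rw.T; return c['mtx']@np.c_[Rcw,-Rcw@c['xyz']]
def tri(c1,p1,c2,p2):
    X=cv2.triangulatePoints(proj_mats(c1),proj_mats(c2),np.array(p1,float).reshape(2,1),np.array(p2,float).reshape(2,1)); return (X[:3]/X[3]).ravel()
def pix(c,X):
    x=proj_mats(c)@np.r_[X,1]; return x[:2]/x[2]
E
python3 - <<'E'
from h import *
from cell import ctrl
from scipy.optimize import least_squares
t=ctrl.calibration("top"); s=ctrl.calibration("scene")
for a,b in [((75,345),(180,185)),((85,475),(98,205))]: print("green",tri(t,a,s,b))
# rack fit
G=[[(.5849,-.0373,.1271),(.5884,-.0385,.1261)],[(.5899,.0406,.1286),(.5918,.041,.1255)],[(.6012,.1226,.1212),(.6012,.1211,.1244)],[(.6097,.1978,.1295),(.6064,.2024,.1234)]]
ys=[-.12,-.04,.04,.12]
obs=[]
for g,y in zip(G,ys):
    for p in g: obs.append((np.array([-.0657,y,.105]),np.array(p)))
for p in [(.661,.0731,.0184),(.6641,.0728,.0159)]: obs.append((np.zeros(3),np.array(p)))
for p in [(.6101,.0759,.2157),(.61,.0787,.2153)]: obs.append((np.array([-.0527,0,.198]),np.array(p)))
for p,y in [((.6598,.0297,.021),-.04),((.6691,.113,.0205),.04),((.6474,-.047,.0178),-.12)]: obs.append((np.array([0,y,0]),np.array(p)))
def f(v):
    Rm=R.from_euler('z',v[0]).as_matrix()
    return np.concatenate([Rm@a+[v[1],v[2],.02]-b for a,b in obs])
r=least_squares(f,[-.09,.66,.07]); print("yaw,x,y",r.x,np.degrees(r.x[0])); print(r.fun.reshape(-1,3)*1000)
Rr=R.from_euler('z',r.x[0]).as_matrix()
for y in ys:
    g=Rr@[-.0657,y,.1052]+[r.x[1],r.x[2],.02]
    print("grip",g,pix(t,g),pix(s,g))
e=Rr@[-.0527,.173,.198]+[r.x[1],r.x[2],.02];print("shelf left",e,pix(t,e),pix(s,e))
e=Rr@[-.0527,-.173,.198]+[r.x[1],r.x[2],.02];print("shelf right",e,pix(t,e),pix(s,e))
zr=Rr@[.53,0,-.848]; yr=Rr[:,1]; xr=np.cross(yr,zr); T=np.c_[xr,yr,zr]; print("target R",T)
S=ctrl.read_state()['tool_rot']; print("rotvec/8deg",np.degrees(R.from_matrix(T@S.T).as_rotvec())/8)
print(np.degrees(R.from_matrix(T).as_euler('ZYX')))
E
python3 - <<'E'
import cv2
a=cv2.imread('pics/scene0.png')[150:330,200:440]; cv2.imwrite('pics/crop1.png',cv2.resize(a,None,fx=3.3,fy=3.3,interpolation=cv2.INTER_CUBIC))
E
```

```text
green [0.4513 0.4655 0.1294]
green [0.2299 0.4572 0.1393]
yaw,x,y [-0.1043  0.6623  0.0733] -5.97573860305272
[[-0.3983 -1.9043 -2.1   ]
 [-3.8983 -0.7043 -1.1   ]
 [ 2.9303 -0.239  -3.6   ]
 [ 1.0303 -0.639  -0.5   ]
 [-0.0411 -2.6738  3.8   ]
 [-0.0411 -1.1738  0.6   ]
 [-0.2125  1.6915 -4.5   ]
 [ 3.0875 -2.9085  1.6   ]
 [ 1.3376  0.2037  1.6   ]
 [-1.7624  0.5037  4.1   ]
 [-0.176   2.8902  2.3   ]
 [-0.076   0.0902  2.7   ]
 [-1.6267  3.8211 -1.    ]
 [-2.5981  0.0864 -0.5   ]
 [ 2.4447  0.9558  2.2   ]]
grip [ 0.5845 -0.0392  0.1252] [323.0824 219.3356] [335.7271 246.8734]
grip [0.5928 0.0404 0.1252] [284.0974 224.4334] [317.3546 231.9026]
grip [0.6012 0.1199 0.1252] [244.7992 229.5722] [300.5112 218.1779]
grip [0.6095 0.1995 0.1252] [205.1839 234.7525] [285.0137 205.5498]
shelf left [0.6279 0.2509 0.218 ] [162.6188 214.2511] [278.4458 162.6259]
shelf right [ 0.5919 -0.0933  0.218 ] [350.1127 190.2272] [354.8022 217.0025]
target R [[-0.8434  0.1041  0.5271]
 [ 0.0883  0.9946 -0.0552]
 [-0.53    0.     -0.848 ]]
rotvec/8deg [  5.5126  -1.4295 -19.6361]
[ 174.0243   32.0054 -180.    ]
```

View pics/crop1.png

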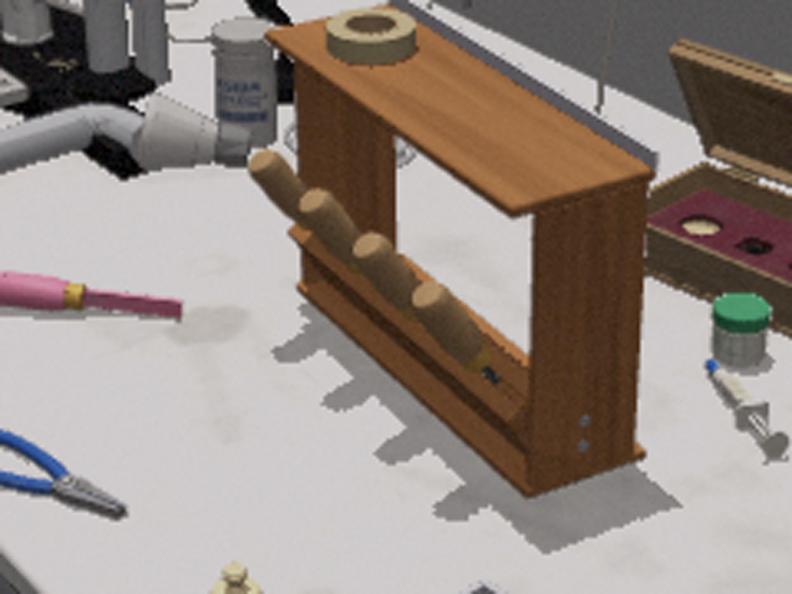

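Candidates: pink look-alike at scene (225,240), which is excluded. The four wooden handles are at scene (335,247), (317,232), (300,218) and (285,205), and the crop confirms four wooden handles standing in the rack. I'm rising clear of the green roll, then turning.

Request:
{"api": "drive_tool", "payload": {"rows": [[0,0,-1,0,0,1.5,0.45],[0,0,-2,0,0,3,0.45],[0,0,-3,0.5,-0.5,4,0.45],[0,0,-4,1.5,-2,4.5,0.45],[0,0,-5,2.5,-3.5,4.5,0.45],[0,0,-6,3.5,-5,4.5,0.45],[0,0,-7,4.5,-6.5,4.5,0.45],[0,0,-8,5.5,-8,4.5,0.45]]}}

```text
t: 1.65
tcp_pos: [0.3733, 0.3504, 0.3167]
tool_rot: [[0.046, -0.999, 0.0], [-0.999, -0.046, 0.001], [-0.001, -0.0, -1.0]]
contact_force: [0.6, -0.3, -0.3]
gripper_width: 0.0384
```

```bash
cat > st.py <<'E'
from h import *
from cell import ctrl
import sys
YAW=-.1043
Rr=R.from_euler('z',YAW).as_matrix(); O=np.array([.6623,.0733,.02])
zr=Rr@[.53,0,-.848]; yr=Rr[:,1]; T=np.c_[np.cross(yr,zr),yr,zr]
def grip(y): return Rr@[-.0657,y,.1052]+O
def rel():
    s=ctrl.read_state(); S=s['tool_rot']
    print("t",s['t'],"tcp",s['tcp_pos'],"w",s['gripper_width'],"F",s['contact_force'],"q",s['q'])
    print("rotvec8 to T",np.degrees(R.from_matrix(T@S.T).as_rotvec())/8)
    print("tcp in rack",Rr.T@(s['tcp_pos']-O), "F rack",Rr.T@s['contact_force'])
    return s
E
python3 -c "
from st import *
s=rel()
p=grip(.12)-.10*zr;print(p,(p-s['tcp_pos'])/.025)"
```

```text
t 1.65 tcp [0.3733 0.3504 0.3167] w 0.03844217526557279 F [ 0.6416 -0.3021 -0.284 ] q [ 1.1476 -0.1516  0.1082 -0.     -1.8299 -1.1019]
rotvec8 to T [  3.1046  -3.2889 -11.9677]
tcp in rack [-0.3163  0.2455  0.2967] F rack [ 0.6696 -0.2336 -0.284 ]
[0.5567 0.205  0.21  ] [ 7.338  -5.814  -4.2699]
```

Request:
{"api": "drive_tool", "payload": {"rows": [[0.25,-0.25,-0.95,0.6,-0.5,0,0.45],[0.5,-0.5,-1.9,1.3,-1,0,0.45],[0.75,-0.8,-2.85,2,-1.5,0,0.45],[1,-1.05,-3.8,2.7,-2.1,0,0.45],[1.25,-1.3,-4.75,3.3,-2.7,0,0.45],[1.5,-1.6,-5.7,4,-3.3,0,0.45],[1.75,-1.85,-6.65,4.6,-3.9,0,0.45],[2,-2.1,-7.6,5.2,-4.5,-0.3,0.45]]}}

```text
t: 2.45
tcp_pos: [0.5035, 0.2387, 0.3106]
tool_rot: [[-0.788, -0.492, 0.371], [-0.499, 0.863, 0.085], [-0.361, -0.118, -0.925]]
contact_force: [0.5, -0.3, 0.6]
gripper_width: 0.0382
```

```bash
python3 -c "
from st import *
s=rel()
p=grip(.12)-.10*zr;print(p,(p-s['tcp_pos'])/.025)"
```

```text
t 2.45 tcp [0.5035 0.2387 0.3106] w 0.038241619001880015 F [ 0.5286 -0.3254  0.5762] q [ 0.9849 -0.418  -0.2615  0.2673 -1.4424 -2.0112]
rotvec8 to T [ 1.1181 -1.147  -4.3622]
tcp in rack [-0.1752  0.148   0.2906] F rack [ 0.5596 -0.2686  0.5762]
[0.5567 0.205  0.21  ] [ 2.1303 -1.3489 -4.0225]
```

Request:
{"api": "drive_tool", "payload": {"rows": [[0.22,-0.23,-0.87,0,-0.3,-0.2,0.45],[0.45,-0.46,-1.74,0.2,-0.6,-0.5,0.45],[0.67,-0.69,-2.6,0.6,-0.9,-1,0.45],[0.9,-0.92,-3.5,1,-1.1,-1.8,0.45],[1.12,-1.15,-4.36,1.5,-1.3,-2.6,0.45],[1.12,-1.15,-4.36,2,-1.35,-3.5,0.45],[1.12,-1.15,-4.36,2.13,-1.35,-4.02,0.45],[1.12,-1.15,-4.36,2.13,-1.35,-4.02,0.45]]}}

```text
t: 3.25
tcp_pos: [0.5555, 0.2049, 0.2063]
tool_rot: [[-0.847, 0.099, 0.522], [0.081, 0.995, -0.056], [-0.525, -0.005, -0.851]]
contact_force: [0.6, -0.2, -0.6]
gripper_width: 0.0382
```

```bash
python3 -c "
from st import *
s=rel()
p=grip(.12);print(p,(p-s['tcp_pos'])/.025)
cv2.imwrite('pics/w1.png',ctrl.snapshot('wrist')[:,:,::-1])
cv2.imwrite('pics/t1.png',ctrl.snapshot('top')[:,:,::-1])
for l in ['grip_a','shelf_edge','rack_mid']: print(l,[(np.round(Rr.T@(d['location']-O),4),round(d['confidence'],2)) for d in ctrl.tip_of('wrist',l)])
"
```

```text
t 3.25 tcp [0.5555 0.2049 0.2063] w 0.03817859096467573 F [ 0.6058 -0.2439 -0.6231] q [ 0.9717 -0.4401 -0.6006  0.5242 -1.1801 -2.7868]
rotvec8 to T [ 0.0317 -0.0448 -0.038 ]
tcp in rack [-0.1199  0.1197  0.1863] F rack [ 0.6279 -0.1795 -0.6231]
[0.6095 0.1995 0.1252] [ 2.1567 -0.2151 -3.245 ]
grip_a [(array([-0.064 ,  0.0401,  0.1092]), 0.97), (array([-0.0674,  0.1219,  0.1024]), 0.91), (array([-0.0677, -0.1176,  0.1044]), 0.65), (array([-0.0641, -0.0437,  0.1045]), 0.59)]
shelf_edge []
rack_mid [(array([0.0002, 0.0016, 0.0017]), 0.94)]
```

View pics/w1.png

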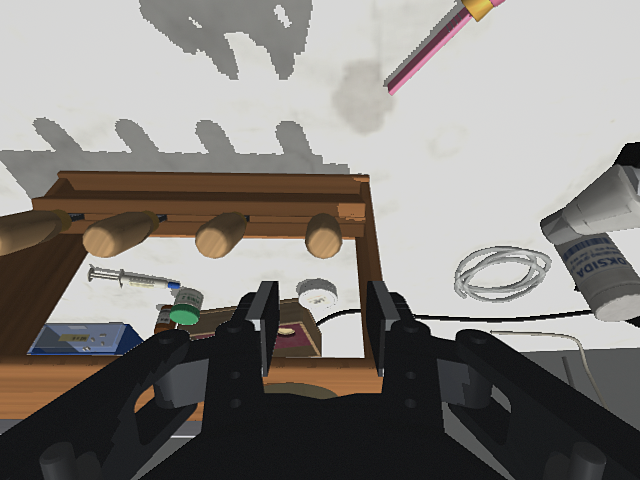

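View pics/t1.png

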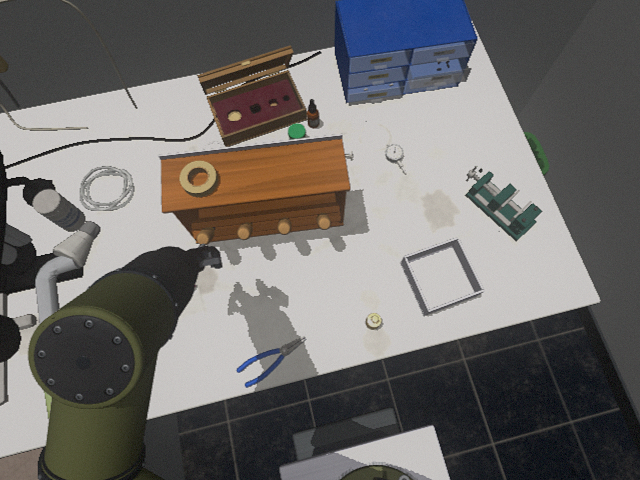

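Request:
{"api": "drive_tool", "payload": {"rows": [[0,0,0,0.5,-0.05,-0.75,0.45],[0,0,0,1,-0.1,-1.5,0.45],[0,0,0,1.5,-0.15,-2.2,0.45],[0,0,0,2,-0.2,-2.97,0.45],[0,0,0,2,-0.2,-2.97,0.45]]}}

```text
t: 4.0
tcp_pos: [0.6056, 0.1996, 0.1315]
tool_rot: [[-0.848, 0.099, 0.521], [0.082, 0.995, -0.056], [-0.524, -0.005, -0.851]]
contact_force: [0.8, 0.2, -1.0]
gripper_width: 0.0384
```

```bash
python3 -c "
from st import *
s=rel()
cv2.imwrite('pics/w2.png',ctrl.snapshot('wrist')[:,:,::-1])
"
```

```text
t 4.0 tcp [0.6056 0.1996 0.1315] w 0.03843146494824057 F [ 0.8297  0.1673 -1.0235] q [ 0.861  -0.303  -0.6402  0.5498 -0.9741 -2.7846]
rotvec8 to T [ 0.0315 -0.0507 -0.0334]
tcp in rack [-0.0695  0.1197  0.1115] F rack [ 0.8078  0.2528 -1.0235]
```

View pics/w2.png

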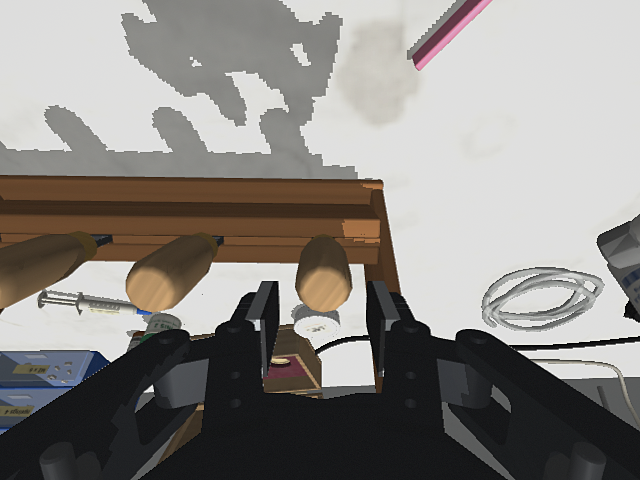

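```bash
python3 -c "
from st import *
c=ctrl.calibration('wrist'); M=np.linalg.inv(c['tool_from_camera'])
s=ctrl.read_state()
def pr(P):
    p=M@np.r_[P,1]; p=p[:3]*[1,-1,-1]; q=c['mtx']@p; return q[:2]/q[2]
for z in (0,-.019,-.03): print(z,pr([0,0,z]),pr([0,.019,z]),pr([.011,.019,z]),pr([-.011,.019,z]))
S=s['tool_rot'];g=grip(.12)
for d in (-.044,0,.032): X=S.T@(g-d*zr-s['tcp_pos']); print('handle',d,X,pr(X),pr(X+[0,.014,0]))
print([(np.round(Rr.T@(d['location']-O),4),round(d['confidence'],2)) for d in ctrl.tip_of('wrist','grip_a')])
"
```

```text
0 [323.3901 276.9424] [360.0469 276.9073] [360.6499 256.7473] [359.4631 296.4247]
-0.019 [323.5306 292.1464] [364.3222 292.1068] [365.0729 269.91  ] [363.598  313.5178]
-0.03 [323.6274 302.626 ] [367.2689 302.5833] [368.1311 279.0112] [366.4394 325.2638]
handle -0.044 [ 0.0011 -0.0002  0.0532] [322.7593 245.5465] [343.828  245.5268]
handle 0 [ 0.0013 -0.0003  0.0092] [322.8485 268.3732] [348.6468 268.3487]
handle 0.032 [ 0.0015 -0.0003 -0.0228] [322.9434 292.6677] [353.7753 292.6377]
[(array([-0.0683,  0.1185,  0.1034]), 0.83), (array([-0.067 , -0.0411,  0.1073]), 0.58), (array([-0.0642,  0.0406,  0.1106]), 0.57)]
```

Request:
{"api": "drive_tool", "payload": {"rows": [[0,0,0,0.01,0.1,0,0.45],[0,0,0,0.02,0.2,0,0.45],[0,0,0,0.025,0.24,0,0.45],[0,0,0,0.03,0.28,0,0.45],[0,0,0,0.03,0.28,0,0.45]]}}

```text
t: 4.6
tcp_pos: [0.6066, 0.208, 0.1344]
tool_rot: [[-0.846, 0.098, 0.524], [0.082, 0.995, -0.053], [-0.527, -0.002, -0.85]]
contact_force: [-0.2, -0.7, -1.2]
gripper_width: 0.0384
```

```bash
python3 -c "
from st import *
s=rel()"
```

```text
t 4.6 tcp [0.6066 0.208  0.1344] w 0.03841571124172689 F [-0.2019 -0.7491 -1.2277] q [ 0.8709 -0.2939 -0.6301  0.5538 -0.9757 -2.795 ]
rotvec8 to T [ 0.0131 -0.0261 -0.045 ]
tcp in rack [-0.0694  0.1282  0.1144] F rack [-0.1228 -0.7661 -1.2277]
```

Request:
{"api": "drive_tool", "payload": {"rows": [[0,0,0,0.005,0.04,0,0.45],[0,0,0,0.005,0.04,0,0.45]]}}

```text
t: 4.8
tcp_pos: [0.6068, 0.2088, 0.1342]
tool_rot: [[-0.846, 0.098, 0.524], [0.082, 0.995, -0.054], [-0.527, -0.002, -0.85]]
contact_force: [-0.4, 0.0, -0.6]
gripper_width: 0.0388
```

```bash
python3 -c "
from st import *
s=rel()
cv2.imwrite('pics/w3.png',ctrl.snapshot('wrist')[200:400,160:480,::-1].repeat(2,0).repeat(2,1))
"
```

```text
t 4.8 tcp [0.6068 0.2088 0.1342] w 0.038802221094638045 F [-0.3954  0.049  -0.5557] q [ 0.8717 -0.292  -0.629   0.5542 -0.9758 -2.7965]
rotvec8 to T [ 0.0145 -0.0278 -0.0429]
tcp in rack [-0.0693  0.129   0.1142] F rack [-0.3983  0.0075 -0.5557]
```

View pics/w3.png

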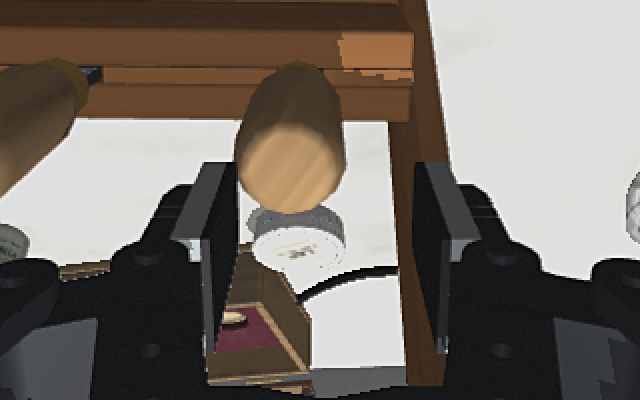

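Request:
{"api": "drive_tool", "payload": {"rows": [[0,0,0,0.005,0.04,0,0.45],[0,0,0,0.01,0.08,0,0.45],[0,0,0,0.01,0.08,0,0.45]]}}

```text
t: 5.15
tcp_pos: [0.6071, 0.2108, 0.1342]
tool_rot: [[-0.846, 0.098, 0.524], [0.082, 0.995, -0.054], [-0.527, -0.002, -0.85]]
contact_force: [0.6, 0.4, -0.1]
gripper_width: 0.0384
```

```bash
python3 -c "
from st import *
s=rel()
cv2.imwrite('pics/w4.png',ctrl.snapshot('wrist')[200:400,160:480,::-1].repeat(2,0).repeat(2,1))
"
```

```text
t 5.15 tcp [0.6071 0.2108 0.1342] w 0.03837890402060909 F [ 0.5975  0.4169 -0.1211] q [ 0.874  -0.2883 -0.6263  0.555  -0.976  -2.7993]
rotvec8 to T [ 0.0147 -0.0279 -0.0433]
tcp in rack [-0.0693  0.131   0.1142] F rack [ 0.5509  0.4768 -0.1211]
```

View pics/w4.png

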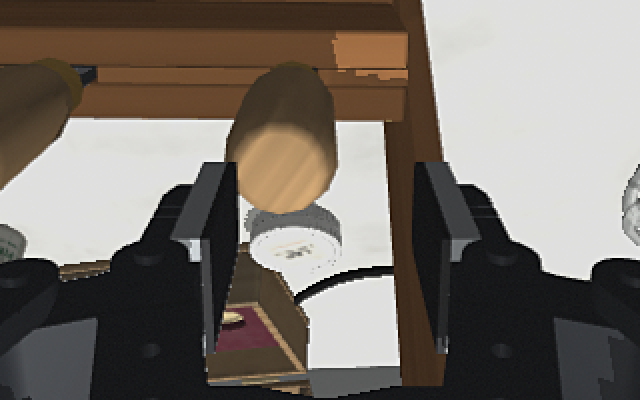

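Request:
{"api": "drive_tool", "payload": {"rows": [[0,0,0,-0.02,-0.2,0,0.45],[0,0,0,-0.04,-0.4,0,0.45],[0,0,0,0.07,-0.41,-0.17,0.45],[0,0,0,0.17,-0.42,-0.34,0.45],[0,0,0,0.27,-0.43,-0.51,0.45],[0,0,0,0.27,-0.43,-0.51,0.45]]}}

```text
t: 5.8
tcp_pos: [0.6137, 0.1995, 0.12]
tool_rot: [[-0.847, 0.099, 0.523], [0.082, 0.995, -0.055], [-0.526, -0.004, -0.851]]
contact_force: [0.4, -0.5, -1.0]
gripper_width: 0.0386
```

```bash
python3 -c "
from st import *
s=rel()
cv2.imwrite('pics/w5.png',ctrl.snapshot('wrist')[200:400,160:480,::-1].repeat(2,0).repeat(2,1))
cv2.imwrite('pics/s5.png',ctrl.snapshot('scene')[100:300,180:420,::-1].repeat(3,0).repeat(3,1))
"
```

```text
t 5.8 tcp [0.6137 0.1995 0.12  ] w 0.03856033160639191 F [ 0.3705 -0.5444 -1.0174] q [ 0.8451 -0.2788 -0.6447  0.5582 -0.9397 -2.7883]
rotvec8 to T [ 0.0227 -0.0377 -0.0395]
tcp in rack [-0.0615  0.1204  0.1   ] F rack [ 0.4252 -0.5029 -1.0174]
```

View pics/w5.png

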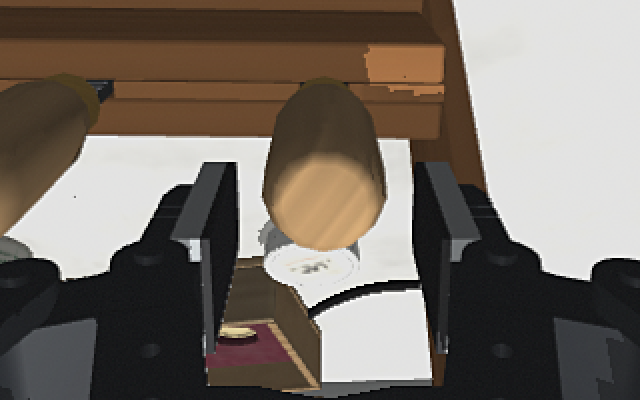

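View pics/s5.png

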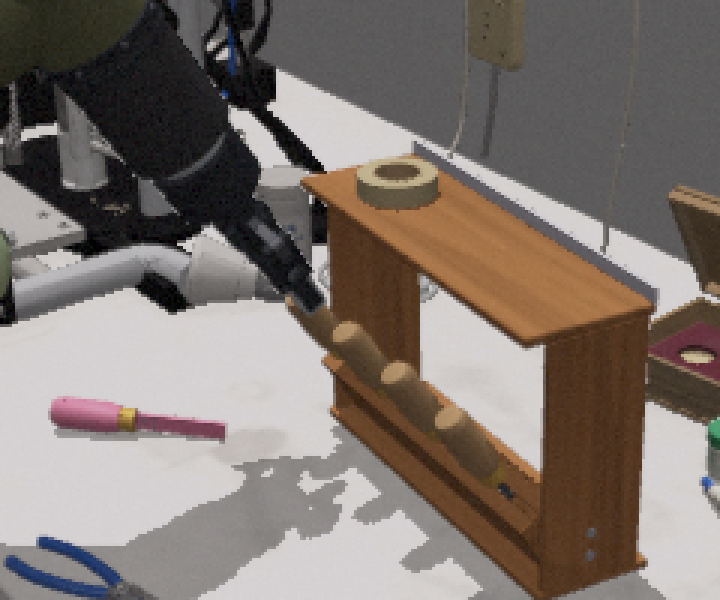

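Request:
{"api": "drive_tool", "payload": {"rows": [[0,0,0,0.01,0.1,0,0.45],[0,0,0,0.02,0.2,0,0.45],[0,0,0,0.025,0.24,0,0.45],[0,0,0,0.03,0.28,0,0.45],[0,0,0,0.03,0.28,0,0.45]]}}

```text
t: 6.4
tcp_pos: [0.6145, 0.2072, 0.1215]
tool_rot: [[-0.846, 0.098, 0.524], [0.082, 0.995, -0.054], [-0.527, -0.002, -0.85]]
contact_force: [0.8, -0.4, 0.5]
gripper_width: 0.0383
```

```bash
python3 -c "
from st import *
s=rel()
cv2.imwrite('pics/w6.png',ctrl.snapshot('wrist')[200:400,160:480,::-1].repeat(2,0).repeat(2,1))
"
```

```text
t 6.4 tcp [0.6145 0.2072 0.1215] w 0.03829287650057032 F [ 0.797  -0.3817  0.5382] q [ 0.8543 -0.2686 -0.6352  0.5615 -0.9418 -2.7986]
rotvec8 to T [ 0.014  -0.0272 -0.0442]
tcp in rack [-0.0614  0.1282  0.1015] F rack [ 0.8324 -0.2966  0.5382]
```

View pics/w6.png

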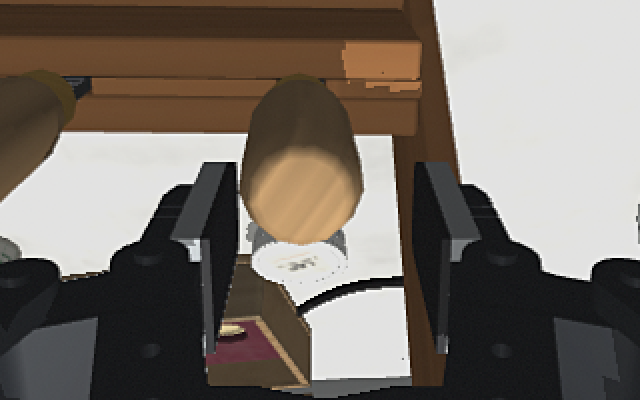

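Request:
{"api": "drive_tool", "payload": {"rows": [[0,0,0,0.005,0.04,0,0.45],[0,0,0,0.01,0.08,0,0.45],[0,0,0,0.01,0.08,0,0.45]]}}

```text
t: 6.75
tcp_pos: [0.6148, 0.2091, 0.1215]
tool_rot: [[-0.846, 0.098, 0.524], [0.082, 0.995, -0.054], [-0.527, -0.002, -0.85]]
contact_force: [-0.3, 0.1, -0.1]
gripper_width: 0.0386
```

```bash
python3 -c "
from st import *
s=rel()
cv2.imwrite('pics/w7.png',ctrl.snapshot('wrist')[200:400,160:480,::-1].repeat(2,0).repeat(2,1))
"
```

```text
t 6.75 tcp [0.6148 0.2091 0.1215] w 0.038627438848906924 F [-0.2545  0.1441 -0.094 ] q [ 0.8565 -0.2651 -0.6327  0.5623 -0.9421 -2.8015]
rotvec8 to T [ 0.014  -0.0274 -0.0432]
tcp in rack [-0.0614  0.1301  0.1015] F rack [-0.2681  0.1168 -0.094 ]
```

View pics/w7.png

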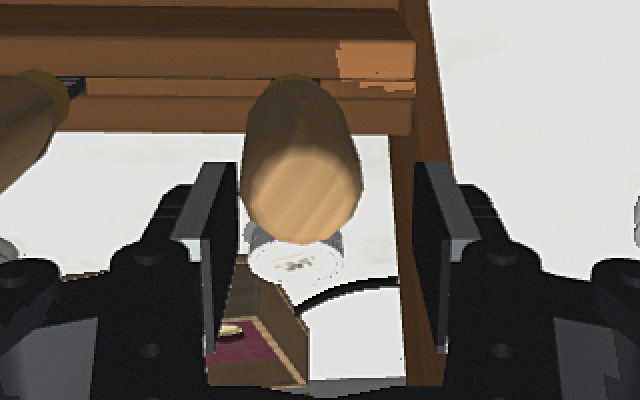

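Request:
{"api": "drive_tool", "payload": {"rows": [[0,0,0,0.005,0.04,0,0.45],[0,0,0,0.01,0.08,0,0.45],[0,0,0,0.01,0.08,0,0.45]]}}

```text
t: 7.1
tcp_pos: [0.6151, 0.2111, 0.1215]
tool_rot: [[-0.846, 0.098, 0.524], [0.082, 0.995, -0.054], [-0.527, -0.002, -0.85]]
contact_force: [-0.2, -0.7, 0.2]
gripper_width: 0.0385
```

```bash
python3 -c "
from st import *
s=rel()
cv2.imwrite('pics/w8.png',ctrl.snapshot('wrist')[200:400,160:480,::-1].repeat(2,0).repeat(2,1))
"
```

```text
t 7.1 tcp [0.6151 0.2111 0.1215] w 0.03852273592197007 F [-0.1799 -0.7246  0.2288] q [ 0.8588 -0.2616 -0.6302  0.5632 -0.9425 -2.8043]
rotvec8 to T [ 0.0143 -0.0275 -0.0434]
tcp in rack [-0.0613  0.1321  0.1015] F rack [-0.1035 -0.7394  0.2288]
```

View pics/w8.png

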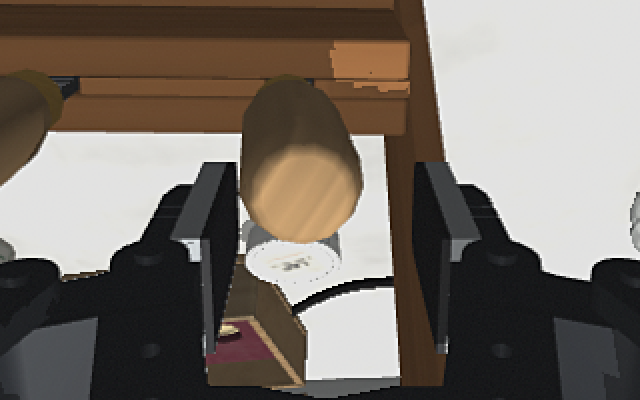

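Request:
{"api": "drive_tool", "payload": {"rows": [[0,0,0,0.005,0.04,0,0.45],[0,0,0,0.01,0.08,0,0.45],[0,0,0,0.01,0.08,0,0.45]]}}

```text
t: 7.45
tcp_pos: [0.6153, 0.2131, 0.1214]
tool_rot: [[-0.846, 0.098, 0.524], [0.082, 0.995, -0.054], [-0.527, -0.002, -0.85]]
contact_force: [-0.6, 0.1, -0.3]
gripper_width: 0.0384
```

```bash
python3 -c "
from st import *
s=rel()"
```

```text
t 7.45 tcp [0.6153 0.2131 0.1214] w 0.0384354240301132 F [-0.5888  0.0916 -0.3046] q [ 0.8611 -0.2582 -0.6276  0.564  -0.9429 -2.8071]
rotvec8 to T [ 0.0144 -0.0276 -0.0434]
tcp in rack [-0.0613  0.1341  0.1014] F rack [-0.5951  0.0298 -0.3046]
```

Request:
{"api": "drive_tool", "payload": {"rows": [[0,0,0,0.005,0.04,0,0.45],[0,0,0,0.01,0.08,0,0.45],[0,0,0,0.01,0.08,0,0.45]]}}

```text
t: 7.75
tcp_pos: [0.6155, 0.2151, 0.1215]
tool_rot: [[-0.846, 0.098, 0.524], [0.082, 0.995, -0.054], [-0.527, -0.002, -0.85]]
contact_force: [0.8, -0.7, 0.5]
gripper_width: 0.0384
```

```bash
python3 -c "
from st import *
s=rel()
cv2.imwrite('pics/w9.png',ctrl.snapshot('wrist')[200:400,160:480,::-1].repeat(2,0).repeat(2,1))
"
```

```text
t 7.75 tcp [0.6155 0.2151 0.1215] w 0.03839740235203014 F [ 0.841  -0.7065  0.522 ] q [ 0.8634 -0.2547 -0.625   0.5648 -0.9434 -2.8099]
rotvec8 to T [ 0.0145 -0.0276 -0.0432]
tcp in rack [-0.0613  0.1361  0.1015] F rack [ 0.91   -0.6151  0.522 ]
```

View pics/w9.png

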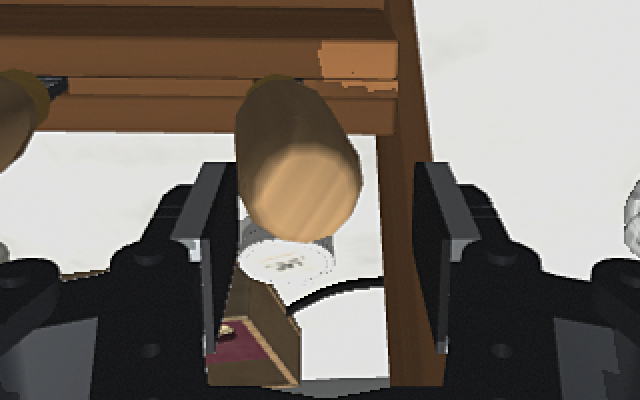

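Request:
{"api": "drive_tool", "payload": {"rows": [[0,0,0,0.005,0.04,0,0.45],[0,0,0,0.01,0.08,0,0.45],[0,0,0,0.01,0.08,0,0.45]]}}

```text
t: 8.1
tcp_pos: [0.6158, 0.2169, 0.1215]
tool_rot: [[-0.846, 0.098, 0.524], [0.082, 0.995, -0.054], [-0.527, -0.003, -0.85]]
contact_force: [-0.4, -1.3, 0.8]
gripper_width: 0.0383
```

```bash
python3 -c "
from st import *
s=rel()
cv2.imwrite('pics/w10.png',ctrl.snapshot('wrist')[200:400,160:480,::-1].repeat(2,0).repeat(2,1))
"
```

```text
t 8.1 tcp [0.6158 0.2169 0.1215] w 0.0382851836153728 F [-0.3815 -1.2627  0.8151] q [ 0.8656 -0.2513 -0.6223  0.5657 -0.9441 -2.8126]
rotvec8 to T [ 0.0159 -0.0276 -0.0419]
tcp in rack [-0.0612  0.138   0.1015] F rack [-0.248  -1.2956  0.8151]
```

View pics/w10.png

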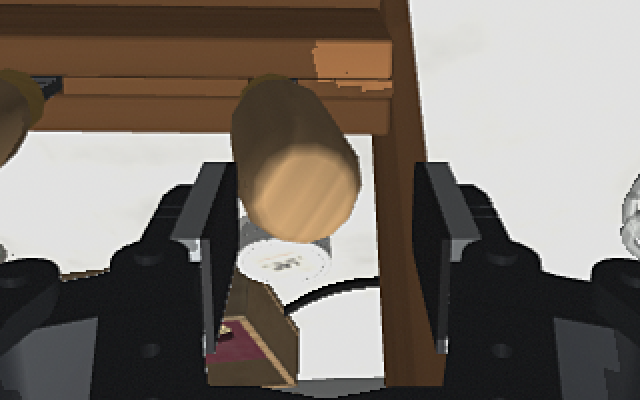

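Request:
{"api": "drive_tool", "payload": {"rows": [[0,0,0,0.005,0.04,0,0.45],[0,0,0,0.01,0.08,0,0.45],[0,0,0,0.01,0.08,0,0.45]]}}

```text
t: 8.45
tcp_pos: [0.616, 0.2186, 0.1215]
tool_rot: [[-0.846, 0.099, 0.524], [0.082, 0.995, -0.055], [-0.527, -0.003, -0.85]]
contact_force: [-0.9, -1.5, 1.1]
gripper_width: 0.0384
```

```bash
python3 -c "
from st import *
s=rel()"
```

```text
t 8.45 tcp [0.616  0.2186 0.1215] w 0.038413769657938794 F [-0.8825 -1.5015  1.133 ] q [ 0.8676 -0.2479 -0.6198  0.5666 -0.945  -2.8154]
rotvec8 to T [ 0.0194 -0.0288 -0.0387]
tcp in rack [-0.0611  0.1397  0.1015] F rack [-0.7214 -1.5852  1.133 ]
```

Request:
{"api": "drive_tool", "payload": {"rows": [[0,0,0,-0.03,-0.3,0,0.45],[0,0,0,-0.06,-0.6,0,0.45],[0,0,0,-0.09,-0.9,0,0.45],[0,0,0,-0.105,-1.04,0,0.45],[0,0,0,-0.115,-1.14,0,0.45],[0,0,0,-0.115,-1.14,0,0.45]]}}

```text
t: 9.05
tcp_pos: [0.6132, 0.1902, 0.1216]
tool_rot: [[-0.846, 0.098, 0.524], [0.083, 0.995, -0.054], [-0.527, -0.002, -0.85]]
contact_force: [-0.3, -0.1, -0.3]
gripper_width: 0.0386
```

```bash
python3 -c "
from st import *
s=rel()
cv2.imwrite('pics/w11.png',ctrl.snapshot('wrist')[200:400,160:480,::-1].repeat(2,0).repeat(2,1))
"
```

```text
t 9.05 tcp [0.6132 0.1902 0.1216] w 0.03856764769049303 F [-0.2738 -0.1337 -0.305 ] q [ 0.8329 -0.2956 -0.6545  0.5538 -0.9376 -2.7732]
rotvec8 to T [ 0.0114 -0.0258 -0.0406]
tcp in rack [-0.061   0.1111  0.1016] F rack [-0.2583 -0.1615 -0.305 ]
```

View pics/w11.png

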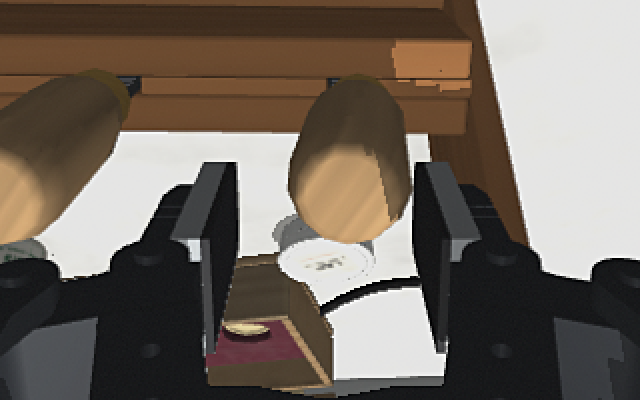

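Request:
{"api": "drive_tool", "payload": {"rows": [[0,0,0,-0.01,-0.08,0,0.45],[0,0,0,-0.015,-0.16,0,0.45],[0,0,0,-0.02,-0.24,0,0.45],[0,0,0,-0.02,-0.24,0,0.45]]}}

```text
t: 9.5
tcp_pos: [0.6126, 0.1843, 0.1214]
tool_rot: [[-0.846, 0.098, 0.524], [0.082, 0.995, -0.054], [-0.527, -0.002, -0.85]]
contact_force: [0.2, 0.1, -0.0]
gripper_width: 0.0383
```

```bash
python3 -c "
from st import *
s=rel()
cv2.imwrite('pics/w12.png',ctrl.snapshot('wrist')[200:400,160:480,::-1].repeat(2,0).repeat(2,1))
"
```

```text
t 9.5 tcp [0.6126 0.1843 0.1214] w 0.038287102518348944 F [ 0.2211  0.1204 -0.0428] q [ 0.8253 -0.3045 -0.6609  0.5509 -0.9364 -2.7636]
rotvec8 to T [ 0.0142 -0.0282 -0.0415]
tcp in rack [-0.0609  0.1052  0.1014] F rack [ 0.2074  0.1427 -0.0428]
```

View pics/w12.png

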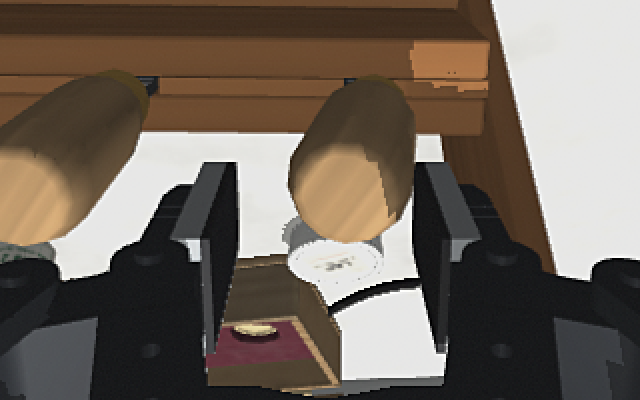

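Request:
{"api": "drive_tool", "payload": {"rows": [[0,0,0,-0.005,-0.06,0,0.45],[0,0,0,-0.01,-0.12,0,0.45],[0,0,0,-0.01,-0.12,0,0.45]]}}

```text
t: 9.85
tcp_pos: [0.6124, 0.1814, 0.1216]
tool_rot: [[-0.846, 0.098, 0.524], [0.082, 0.995, -0.054], [-0.527, -0.002, -0.85]]
contact_force: [0.0, 0.4, 0.3]
gripper_width: 0.0385
```

```bash
python3 -c "
from st import *
s=rel()"
```

```text
t 9.85 tcp [0.6124 0.1814 0.1216] w 0.03853546513543288 F [0.0473 0.4296 0.2713] q [ 0.8215 -0.3091 -0.6639  0.5494 -0.9355 -2.7588]
rotvec8 to T [ 0.0124 -0.0263 -0.0429]
tcp in rack [-0.0608  0.1024  0.1016] F rack [0.0023 0.4321 0.2713]
```

Request:
{"api": "drive_tool", "payload": {"rows": [[0,0,0,-0.005,-0.06,0,0.45],[0,0,0,-0.01,-0.1,0,0.45],[0,0,0,-0.01,-0.1,0,0.45]]}}

```text
t: 10.15
tcp_pos: [0.6123, 0.1794, 0.1218]
tool_rot: [[-0.846, 0.098, 0.525], [0.082, 0.995, -0.053], [-0.527, -0.001, -0.85]]
contact_force: [0.4, 2.6, -0.3]
gripper_width: 0.0386
```

```bash
python3 -c "
from st import *
s=rel()"
```

```text
t 10.15 tcp [0.6123 0.1794 0.1218] w 0.03862253992321826 F [ 0.3546  2.5918 -0.3309] q [ 0.8185 -0.313  -0.6664  0.5482 -0.9343 -2.7548]
rotvec8 to T [ 0.008  -0.0231 -0.047 ]
tcp in rack [-0.0608  0.1003  0.1018] F rack [ 0.0829  2.6147 -0.3309]
```

Request:
{"api": "drive_tool", "payload": {"rows": [[0,0,0,0.04,0.4,0,0.45],[0,0,0,0.08,0.8,0,0.45],[0,0,0,0.1,1.0,0,0.45],[0,0,0,0.08,0.8,0,0.45],[0,0,0,-0.2,0.82,0.45,0.45],[0,0,0,-0.6,0.86,1.1,0.45],[0,0,0,-1,0.9,1.75,0.45]]}}

```text
t: 10.85
tcp_pos: [0.5867, 0.2008, 0.1652]
tool_rot: [[-0.846, 0.099, 0.523], [0.082, 0.995, -0.055], [-0.526, -0.003, -0.85]]
contact_force: [-0.2, -1.0, 0.8]
gripper_width: 0.0385
```

```bash
python3 -c "
from st import *
s=rel()
cv2.imwrite('pics/w13.png',ctrl.snapshot('wrist')[:,:,::-1])
p=grip(.04)-.05*zr;print(p,(p-s['tcp_pos'])/.025)
for l in ['grip_a']: print(l,[(np.round(Rr.T@(d['location']-O),4),round(d['confidence'],2)) for d in ctrl.tip_of('wrist',l)])
"
```

```text
t 10.85 tcp [0.5867 0.2008 0.1652] w 0.038454564735030346 F [-0.2261 -1.023   0.7697] q [ 0.901  -0.3645 -0.6232  0.5349 -1.0586 -2.7767]
rotvec8 to T [ 0.0208 -0.0344 -0.0386]
tcp in rack [-0.0885  0.1189  0.1452] F rack [-0.1184 -1.041   0.7697]
[0.5748 0.1227 0.1676] [-0.4754 -3.1231  0.0977]
grip_a [(array([-0.0681,  0.1215,  0.1018]), 0.82), (array([-0.067 ,  0.038 ,  0.1078]), 0.6), (array([-0.067 , -0.0434,  0.1054]), 0.56), (array([ 0.0017, -0.0011,  0.0011]), 0.44)]
```

View pics/w13.png

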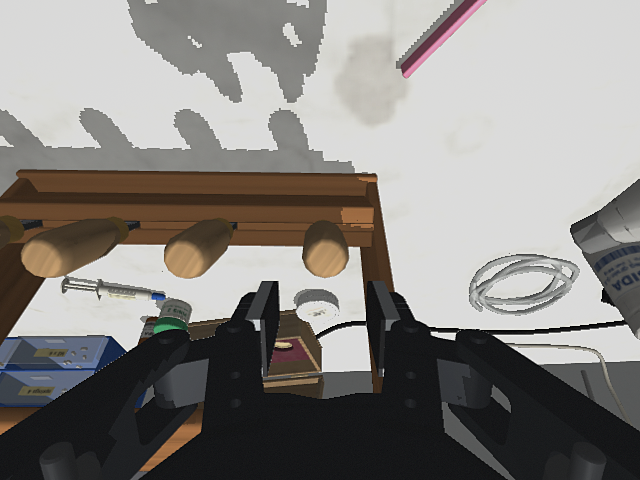

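Request:
{"api": "drive_tool", "payload": {"rows": [[0,0,0,-0.17,-1.6,0,0.45],[0,0,0,-0.33,-3.1,0,0.45],[0,0,0,-0.33,-3.12,0,0.45],[0,0,0,0.04,-3.16,-0.6,0.45],[0,0,0,0.4,-3.2,-1.2,0.45],[0,0,0,0.76,-3.24,-1.75,0.45],[0,0,0,0.76,-3.24,-1.75,0.45]]}}

```text
t: 11.65
tcp_pos: [0.6055, 0.1192, 0.1177]
tool_rot: [[-0.848, 0.1, 0.52], [0.082, 0.995, -0.057], [-0.523, -0.006, -0.852]]
contact_force: [0.6, 0.1, -0.8]
gripper_width: 0.0384
```

```bash
cat > w.py <<'E'
from st import *
s=rel()
cv2.imwrite(f'pics/{sys.argv[1]}.png',ctrl.snapshot('wrist')[200:400,160:480,::-1].repeat(2,0).repeat(2,1))
E
python3 w.py w14
```

```text
t 11.65 tcp [0.6055 0.1192 0.1177] w 0.038437514027305074 F [ 0.5616  0.0633 -0.7834] q [ 0.7347 -0.3954 -0.7235  0.5126 -0.9223 -2.6515]
rotvec8 to T [ 0.0336 -0.0602 -0.0326]
tcp in rack [-0.0613  0.0397  0.0977] F rack [ 0.552   0.1214 -0.7834]
```

View pics/w14.png

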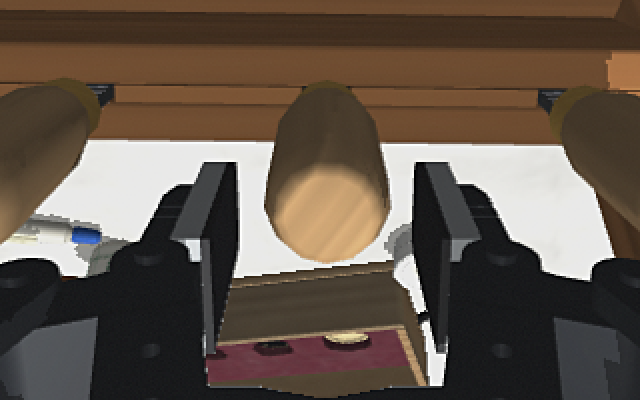

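Request:
{"api": "drive_tool", "payload": {"rows": [[0,0,0,0.015,0.14,0,0.45],[0,0,0,0.02,0.2,0,0.45],[0,0,0,0.025,0.26,0,0.45],[0,0,0,0.03,0.32,0,0.45],[0,0,0,0.03,0.32,0,0.45]]}}

```text
t: 12.2
tcp_pos: [0.607, 0.1281, 0.1224]
tool_rot: [[-0.846, 0.099, 0.525], [0.082, 0.995, -0.055], [-0.528, -0.003, -0.85]]
contact_force: [-2.2, -3.9, 3.0]
gripper_width: 0.0385
```

```bash
python3 w.py w15
```

```text
t 12.2 tcp [0.607  0.1281 0.1224] w 0.03848417657964813 F [-2.1587 -3.8776  2.9557] q [ 0.7482 -0.3889 -0.7142  0.5197 -0.9265 -2.6668]
rotvec8 to T [ 0.0198 -0.0228 -0.0383]
tcp in rack [-0.0607  0.0487  0.1024] F rack [-1.7432 -4.0812  2.9557]
```

View pics/w15.png

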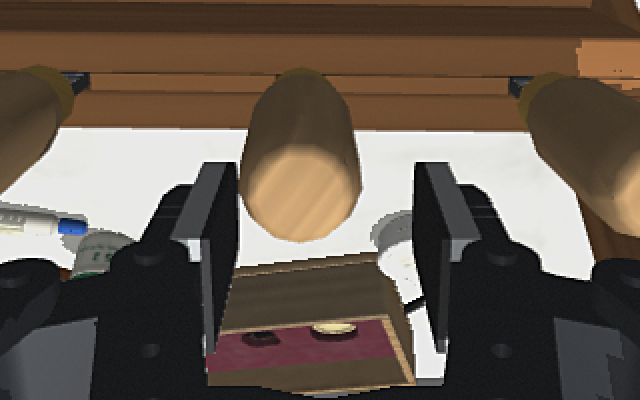

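Request:
{"api": "drive_tool", "payload": {"rows": [[0,0,0,-0.03,-0.3,0,0.45],[0,0,0,-0.05,-0.48,0,0.45],[0,0,0,-0.055,-0.56,0,0.45],[0,0,0,-0.06,-0.62,0,0.45],[0,0,0,-0.07,-0.68,0,0.45],[0,0,0,-0.07,-0.68,0,0.45]]}}

```text
t: 12.85
tcp_pos: [0.6053, 0.1118, 0.1216]
tool_rot: [[-0.846, 0.098, 0.525], [0.082, 0.995, -0.053], [-0.527, -0.002, -0.85]]
contact_force: [-0.1, 1.4, 0.0]
gripper_width: 0.0386
```

```bash
python3 w.py w16
```

```text
t 12.85 tcp [0.6053 0.1118 0.1216] w 0.03856404064902542 F [-0.0689  1.4335  0.0223] q [ 0.7225 -0.4112 -0.7278  0.507  -0.9206 -2.6337]
rotvec8 to T [ 0.0087 -0.0246 -0.0466]
tcp in rack [-0.0607  0.0324  0.1016] F rack [-0.2178  1.4186  0.0223]
```

Request:
{"api": "drive_tool", "payload": {"rows": [[0,0,0,-0.005,-0.05,0,0.45],[0,0,0,-0.01,-0.1,0,0.45],[0,0,0,-0.01,-0.1,0,0.45]]}}

```text
t: 13.2
tcp_pos: [0.6054, 0.1108, 0.1219]
tool_rot: [[-0.845, 0.096, 0.526], [0.082, 0.995, -0.05], [-0.528, 0.0, -0.849]]
contact_force: [1.0, 7.0, -1.3]
gripper_width: 0.0386
```

```bash
python3 w.py w17
```

```text
t 13.2 tcp [0.6054 0.1108 0.1219] w 0.03862041235216562 F [ 1.0142  7.0391 -1.2575] q [ 0.7196 -0.4142 -0.7291  0.5047 -0.918  -2.6286]
rotvec8 to T [-0.0053 -0.0165 -0.0601]
tcp in rack [-0.0605  0.0313  0.1019] F rack [ 0.2758  7.1064 -1.2575]
```

View pics/w17.png

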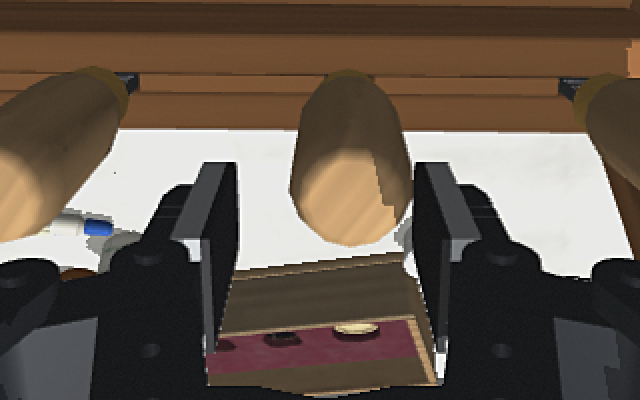

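Request:
{"api": "drive_tool", "payload": {"rows": [[0,0,0,0.04,0.4,0,0.45],[0,0,0,-0.4,0.45,0.7,0.45],[0,0,0,-0.9,0.5,1.5,0.45],[0,0,0,-1.08,-1.2,1.52,0.45],[0,0,0,-1.22,-2.7,1.52,0.45],[0,0,0,-0.8,-2.75,0.8,0.45],[0,0,0,-0.29,-2.8,0,0.45],[0,0,0,-0.29,-2.8,0,0.45]]}}

```text
t: 14.05
tcp_pos: [0.5966, 0.0374, 0.1175]
tool_rot: [[-0.849, 0.101, 0.519], [0.083, 0.995, -0.057], [-0.522, -0.006, -0.853]]
contact_force: [0.1, -0.8, -0.2]
gripper_width: 0.0385
```

```bash
python3 w.py w18
```

```text
t 14.05 tcp [0.5966 0.0374 0.1175] w 0.03845273538329229 F [ 0.0957 -0.8133 -0.249 ] q [ 0.5964 -0.4879 -0.7672  0.4455 -0.9058 -2.4755]
rotvec8 to T [ 0.0342 -0.0686 -0.0256]
tcp in rack [-0.0616 -0.0426  0.0975] F rack [ 0.1798 -0.7989 -0.249 ]
```

View pics/w18.png

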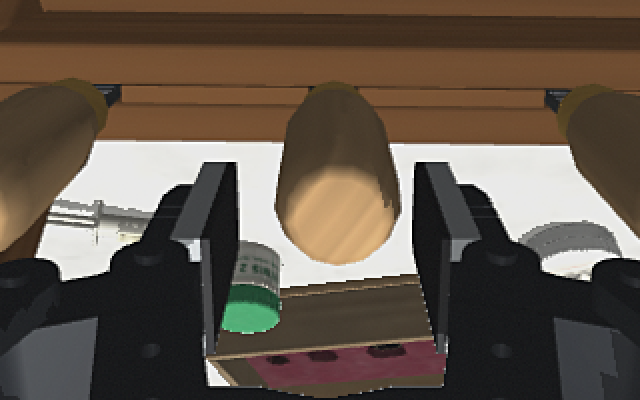

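Request:
{"api": "drive_tool", "payload": {"rows": [[0,0,0,0.02,0.2,0,0.45],[0,0,0,0.03,0.3,0,0.45],[0,0,0,0.035,0.36,0,0.45],[0,0,0,0.04,0.42,0,0.45],[0,0,0,0.04,0.42,0,0.45]]}}

```text
t: 14.6
tcp_pos: [0.5986, 0.0487, 0.1227]
tool_rot: [[-0.845, 0.099, 0.525], [0.082, 0.995, -0.056], [-0.528, -0.004, -0.849]]
contact_force: [-2.4, -6.5, 4.4]
gripper_width: 0.0383
```

```bash
python3 w.py w19
```

```text
t 14.6 tcp [0.5986 0.0487 0.1227] w 0.0383246152484242 F [-2.371  -6.4968  4.4229] q [ 0.6175 -0.4832 -0.7606  0.4578 -0.9108 -2.5001]
rotvec8 to T [ 0.0262 -0.0226 -0.0357]
tcp in rack [-0.0608 -0.0311  0.1027] F rack [-1.6817 -6.7083  4.4229]
```

View pics/w19.png

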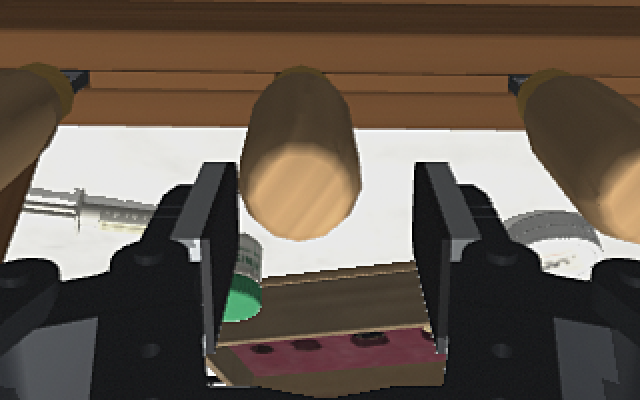

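Sound to the left: it stops after about 3.5 mm at 6.7 N. Now to the right.

Request:
{"api": "drive_tool", "payload": {"rows": [[0,0,0,-0.03,-0.3,0,0.45],[0,0,0,-0.05,-0.54,0,0.45],[0,0,0,-0.06,-0.62,0,0.45],[0,0,0,-0.07,-0.7,0,0.45],[0,0,0,-0.08,-0.77,0,0.45],[0,0,0,-0.08,-0.77,0,0.45]]}}

```text
t: 15.25
tcp_pos: [0.5972, 0.0315, 0.122]
tool_rot: [[-0.845, 0.096, 0.526], [0.082, 0.995, -0.051], [-0.528, 0.0, -0.849]]
contact_force: [-0.5, 6.3, -0.0]
gripper_width: 0.0388
```

```bash
python3 w.py w20
```

```text
t 15.25 tcp [0.5972 0.0315 0.122 ] w 0.03879478413823018 F [-0.4914  6.3118 -0.0064] q [ 0.5823 -0.4993 -0.7663  0.4367 -0.9013 -2.4535]
rotvec8 to T [-0.0022 -0.0149 -0.055 ]
tcp in rack [-0.0604 -0.0483  0.102 ] F rack [-1.1459  6.2264 -0.0064]
```

View pics/w20.png

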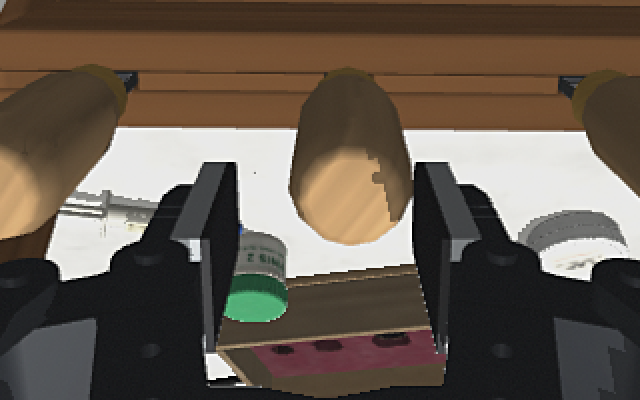

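Request:
{"api": "drive_tool", "payload": {"rows": [[0,0,0,0.04,0.4,0,0.45],[0,0,0,-0.4,0.45,0.7,0.45],[0,0,0,-0.9,0.5,1.5,0.45],[0,0,0,-1.08,-1.2,1.52,0.45],[0,0,0,-1.22,-2.6,1.52,0.45],[0,0,0,-0.8,-2.65,0.8,0.45],[0,0,0,-0.29,-2.7,0,0.45],[0,0,0,-0.29,-2.7,0,0.45]]}}

```text
t: 16.1
tcp_pos: [0.5882, -0.0382, 0.1172]
tool_rot: [[-0.849, 0.1, 0.519], [0.083, 0.995, -0.056], [-0.522, -0.005, -0.853]]
contact_force: [-0.6, -0.4, -0.9]
gripper_width: 0.0387
```

```bash
python3 w.py w21
```

```text
t 16.1 tcp [ 0.5882 -0.0382  0.1172] w 0.03870276889823014 F [-0.5824 -0.4425 -0.8691] q [ 0.4414 -0.5331 -0.7695  0.3593 -0.8861 -2.2761]
rotvec8 to T [ 0.0266 -0.0722 -0.0303]
tcp in rack [-0.0621 -0.1186  0.0972] F rack [-0.5331 -0.5008 -0.8691]
```

View pics/w21.png

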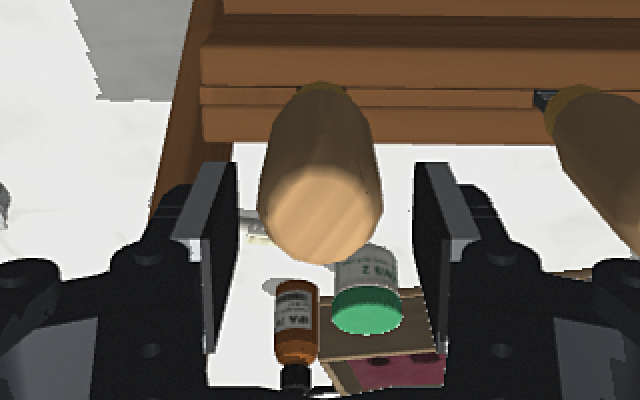

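Request:
{"api": "drive_tool", "payload": {"rows": [[0,0,0,0.01,0.1,0,0.45],[0,0,0,0.02,0.17,0,0.45],[0,0,0,0.025,0.23,0,0.45],[0,0,0,0.03,0.3,0,0.45],[0,0,0,0.03,0.3,0,0.45]]}}

```text
t: 16.65
tcp_pos: [0.5901, -0.0307, 0.1227]
tool_rot: [[-0.846, 0.099, 0.525], [0.082, 0.995, -0.056], [-0.528, -0.004, -0.849]]
contact_force: [-1.3, -6.9, 3.2]
gripper_width: 0.0387
```

```bash
python3 w.py w22
```

```text
t 16.65 tcp [ 0.5901 -0.0307  0.1227] w 0.03869713589105301 F [-1.3376 -6.9104  3.1514] q [ 0.4586 -0.5362 -0.7679  0.3717 -0.8907 -2.2968]
rotvec8 to T [ 0.0289 -0.0231 -0.0361]
tcp in rack [-0.061  -0.111   0.1027] F rack [-0.6109 -7.0121  3.1514]
```

View pics/w22.png

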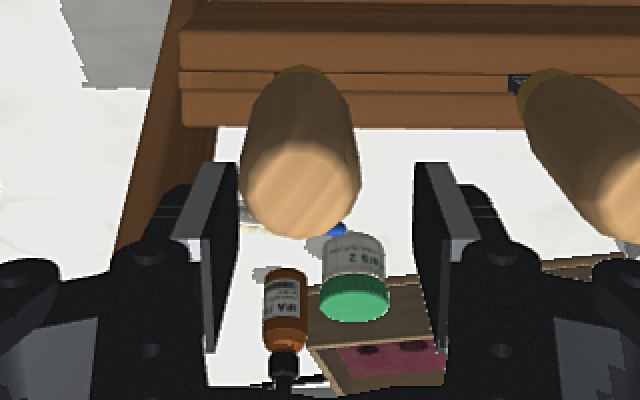

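Request:
{"api": "drive_tool", "payload": {"rows": [[0,0,0,-0.03,-0.3,0,0.45],[0,0,0,-0.05,-0.54,0,0.45],[0,0,0,-0.06,-0.62,0,0.45],[0,0,0,-0.07,-0.7,0,0.45],[0,0,0,-0.08,-0.77,0,0.45],[0,0,0,-0.08,-0.77,0,0.45]]}}

```text
t: 17.3
tcp_pos: [0.5887, -0.048, 0.1219]
tool_rot: [[-0.845, 0.097, 0.526], [0.082, 0.995, -0.051], [-0.528, -0.0, -0.849]]
contact_force: [-0.6, 5.8, -0.1]
gripper_width: 0.0385
```

```bash
python3 w.py w23
```

```text
t 17.3 tcp [ 0.5887 -0.048   0.1219] w 0.03852227382156999 F [-0.5627  5.7824 -0.0723] q [ 0.4169 -0.5397 -0.7626  0.3435 -0.8813 -2.2414]
rotvec8 to T [ 0.0007 -0.0156 -0.052 ]
tcp in rack [-0.0605 -0.1283  0.1019] F rack [-1.1617  5.6924 -0.0723]
```

View pics/w23.png

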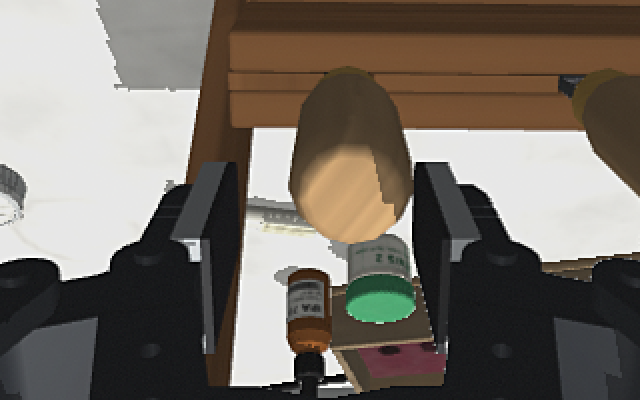

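Request:
{"api": "drive_tool", "payload": {"rows": [[0,0,0,0.04,0.36,0,0.45],[0,0,0,-0.4,0.4,0.7,0.45],[0,0,0,-0.9,0.45,1.5,0.45],[0,0,0,-1,1.6,2,0.45],[0,0,0,-0.8,3.4,2,0.45],[0,0,0,-0.6,5.2,2,0.45],[0,0,0,-0.4,7,2,0.45],[0,0,0,-0.22,8.6,2,0.45]]}}

```text
t: 18.15
tcp_pos: [0.5824, 0.1684, 0.1714]
tool_rot: [[-0.846, 0.097, 0.525], [0.081, 0.995, -0.054], [-0.527, -0.003, -0.85]]
contact_force: [1.2, 0.2, 0.5]
gripper_width: 0.0388
```

```bash
python3 -c "
from st import *
s=rel()
p=Rr@[-.0657-.05*.53,.1205,.1052+.05*.848]+O;print(p,(p-s['tcp_pos'])/.025)"
```

```text
t 18.15 tcp [0.5824 0.1684 0.1714] w 0.03875452540994918 F [1.234  0.2201 0.4818] q [ 0.8628 -0.425  -0.6515  0.5182 -1.0662 -2.721 ]
rotvec8 to T [ 0.0182 -0.0235 -0.0491]
tcp in rack [-0.0894  0.0863  0.1514] F rack [1.2044 0.3474 0.4818]
[0.5831 0.2027 0.1676] [ 0.0307  1.3726 -0.1528]
```

Request:
{"api": "drive_tool", "payload": {"rows": [[0,0,0,0.03,1,0,0.45],[0,0,0,0.03,1.3,0,0.45],[0,0,0,0.03,1.3,0,0.45]]}}

```text
t: 18.45
tcp_pos: [0.5831, 0.1992, 0.1707]
tool_rot: [[-0.846, 0.097, 0.524], [0.08, 0.995, -0.054], [-0.526, -0.004, -0.85]]
contact_force: [0.2, 0.2, 0.8]
gripper_width: 0.0382
```

```bash
python3 w.py w24;python3 -c "
from st import *
s=ctrl.read_state()
p=Rr@[-.0657+.012*.53,.1205,.1052-.012*.848]+O;print(p,(p-s['tcp_pos'])/.025)"
```

```text
t 18.45 tcp [0.5831 0.1992 0.1707] w 0.03821695650705874 F [0.2407 0.1659 0.827 ] q [ 0.906  -0.3775 -0.6221  0.5319 -1.0727 -2.7714]
rotvec8 to T [ 0.0249 -0.0335 -0.0517]
tcp in rack [-0.0919  0.117   0.1507] F rack [0.2221 0.1901 0.827 ]
[0.6158 0.1993 0.115 ] [ 1.306   0.0378 -2.2406]
```

View pics/w24.png

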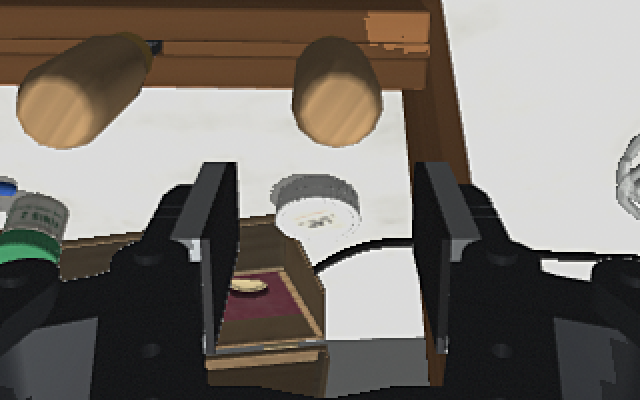

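Request:
{"api": "drive_tool", "payload": {"rows": [[0,0,0,0.0,0.1,0,0.45],[0,0,0,0.35,0.08,-0.6,0.45],[0,0,0,0.7,0.06,-1.2,0.45],[0,0,0,1.0,0.05,-1.72,0.45],[0,0,0,1.31,0.04,-2.24,0.45],[0,0,0,1.31,0.04,-2.24,0.45],[0,0,0,1.31,0.04,-2.24,0.45]]}}

```text
t: 19.2
tcp_pos: [0.6163, 0.1985, 0.116]
tool_rot: [[-0.846, 0.099, 0.524], [0.083, 0.995, -0.054], [-0.527, -0.002, -0.85]]
contact_force: [-0.1, -0.4, -0.4]
gripper_width: 0.0383
```

```bash
python3 w.py w25
```

```text
t 19.2 tcp [0.6163 0.1985 0.116 ] w 0.03829666684530508 F [-0.1308 -0.4326 -0.3951] q [ 0.8389 -0.2728 -0.6491  0.5626 -0.9267 -2.7915]
rotvec8 to T [ 0.0149 -0.0248 -0.0337]
tcp in rack [-0.0588  0.1198  0.096 ] F rack [-0.085  -0.4439 -0.3951]
```

View pics/w25.png

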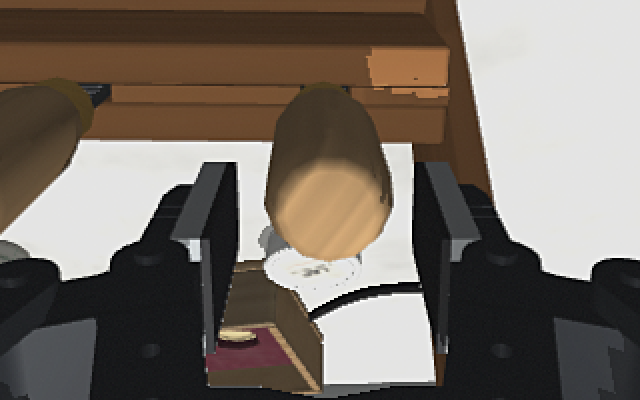

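Request:
{"api": "drive_tool", "payload": {"rows": [[0,0,0,0,0.02,0,0.35],[0,0,0,0,0.02,0,0.25],[0,0,0,0,0.02,0,0],[0,0,0,0,0.02,0,0],[0,0,0,0,0.02,0,0],[0,0,0,0,0.02,0,0]]}}

```text
t: 19.85
tcp_pos: [0.6165, 0.2005, 0.1166]
tool_rot: [[-0.845, 0.098, 0.525], [0.082, 0.995, -0.053], [-0.528, -0.001, -0.849]]
contact_force: [-3.5, 1.9, 5.8]
gripper_width: 0.0256
```

```bash
python3 w.py w26
```

```text
t 19.85 tcp [0.6165 0.2005 0.1166] w 0.025646794910804183 F [-3.4552  1.8934  5.846 ] q [ 0.8409 -0.2716 -0.6476  0.5633 -0.9257 -2.7925]
rotvec8 to T [ 0.0076 -0.0169 -0.0474]
tcp in rack [-0.0588  0.1218  0.0966] F rack [-3.6336  1.5234  5.846 ]
```

View pics/w26.png

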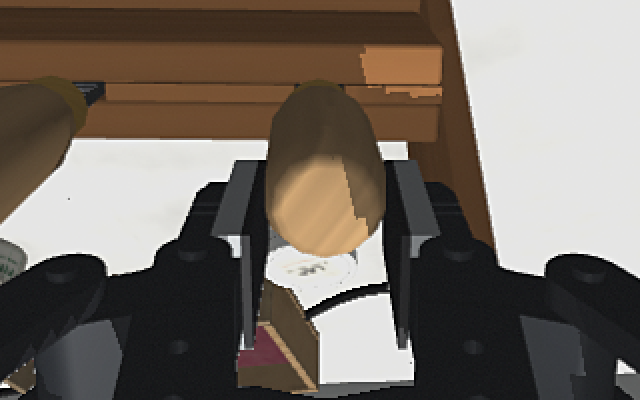

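Request:
{"api": "drive_tool", "payload": {"rows": [[0,0,0,-0.1,0.03,0.17,0],[0,0,0,-0.21,0.04,0.34,0],[0,0,0,-0.32,0.05,0.51,0],[0,0,0,-0.32,0.05,0.51,0]]}}

```text
t: 20.3
tcp_pos: [0.6079, 0.2014, 0.1287]
tool_rot: [[-0.846, 0.098, 0.524], [0.082, 0.995, -0.053], [-0.527, -0.002, -0.85]]
contact_force: [0.4, -0.3, -0.1]
gripper_width: 0.0252
```

```bash
python3 w.py w27
```

```text
t 20.3 tcp [0.6079 0.2014 0.1287] w 0.02518271485476052 F [ 0.3837 -0.2849 -0.1101] q [ 0.8586 -0.2975 -0.6434  0.5545 -0.9612 -2.7896]
rotvec8 to T [ 0.0104 -0.0259 -0.0433]
tcp in rack [-0.0674  0.1217  0.1087] F rack [ 0.4113 -0.2434 -0.1101]
```

View pics/w27.png

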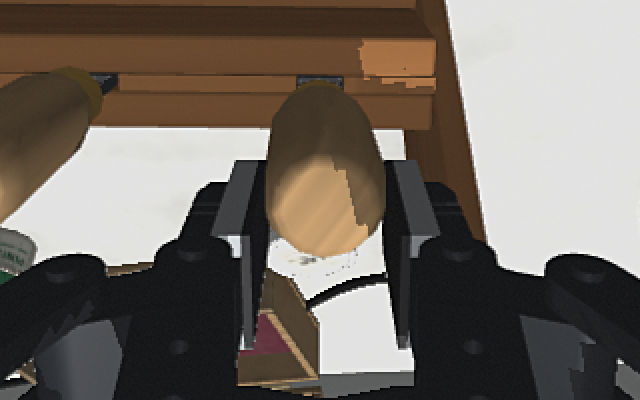

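Request:
{"api": "drive_tool", "payload": {"rows": [[0,0,0,-0.15,0.015,0.25,0],[0,0,0,-0.31,0.03,0.5,0],[0,0,0,-0.47,0.05,0.75,0],[0,0,0,-0.63,0.07,1.01,0],[0,0,0,-0.63,0.07,1.01,0]]}}

```text
t: 20.85
tcp_pos: [0.5924, 0.2036, 0.1553]
tool_rot: [[-0.845, 0.097, 0.526], [0.082, 0.995, -0.052], [-0.528, -0.001, -0.849]]
contact_force: [-0.5, -0.2, 0.2]
gripper_width: 0.0253
```

```bash
python3 w.py w28
```

```text
t 20.85 tcp [0.5924 0.2036 0.1553] w 0.025312452291669466 F [-0.4946 -0.1502  0.217 ] q [ 0.8929 -0.3464 -0.6303  0.542  -1.0293 -2.785 ]
rotvec8 to T [ 0.0026 -0.0149 -0.0477]
tcp in rack [-0.0831  0.1223  0.1353] F rack [-0.4763 -0.2008  0.217 ]
```

View pics/w28.png

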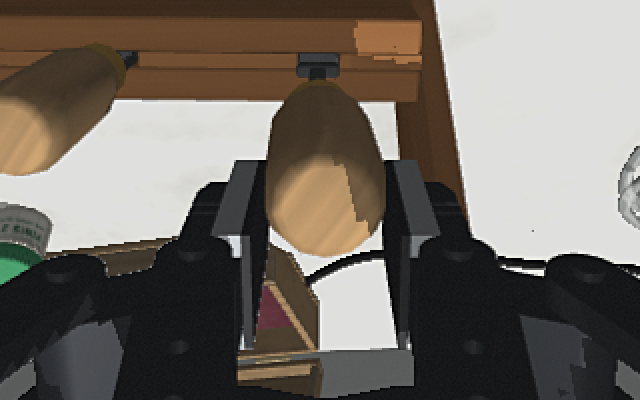

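Request:
{"api": "drive_tool", "payload": {"rows": [[0,0,0,-0.25,0.03,0.4,0],[0,0,0,-0.5,0.06,0.8,0],[0,0,0,-0.85,0.1,1.35,0],[0,0,0,-1.2,0.13,1.9,0],[0,0,0,-1.6,0.15,2.5,0],[0,0,0,-2.2,0.15,3.2,0],[0,0,0,-2.8,0.15,3.5,0]]}}

```text
t: 21.6
tcp_pos: [0.522, 0.2069, 0.244]
tool_rot: [[-0.845, 0.098, 0.526], [0.083, 0.995, -0.052], [-0.529, 0.0, -0.849]]
contact_force: [0.4, -0.2, -0.4]
gripper_width: 0.0252
```

```bash
python3 - <<'E'
from st import *
s=rel()
cv2.imwrite('pics/w29.png',ctrl.snapshot('wrist')[:,:,::-1])
cv2.imwrite('pics/s29.png',ctrl.snapshot('scene')[60:360,120:440,::-1].repeat(2,0).repeat(2,1))
E
```

```text
t 21.6 tcp [0.522  0.2069 0.244 ] w 0.025217019500818613 F [ 0.4171 -0.2117 -0.3954] q [ 1.0514 -0.5208 -0.5889  0.5253 -1.294  -2.8134]
rotvec8 to T [-0.0018 -0.0119 -0.0418]
tcp in rack [-0.1535  0.1182  0.224 ] F rack [ 0.4369 -0.1671 -0.3954]
```

View pics/w29.png

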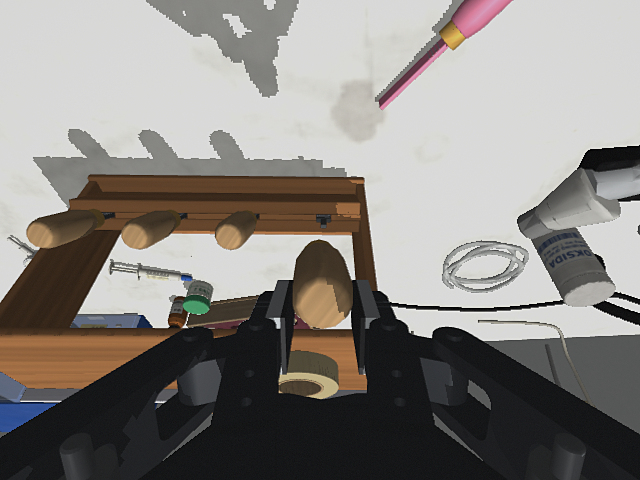

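View pics/s29.png

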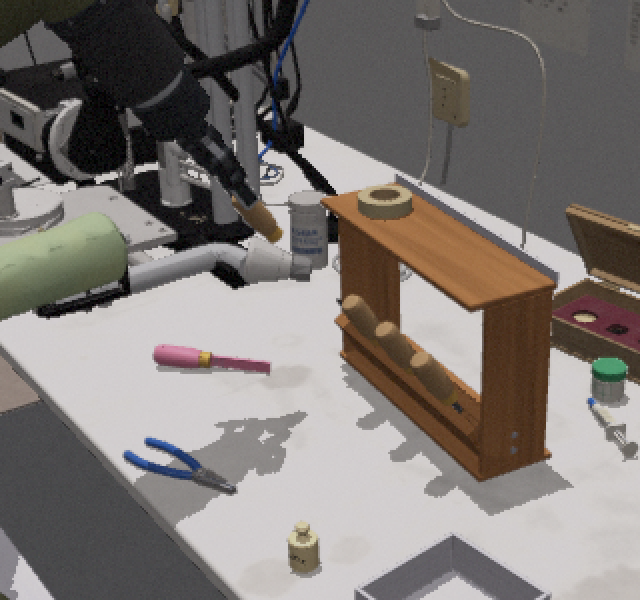

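Request:
{"api": "drive_tool", "payload": {"rows": [[0,0,0,-0.6,-1,0.2,0],[0,0,0,-1.2,-2.5,0.4,0],[0,0,0,-1.8,-4,0.4,0],[0,0,0,-2.2,-5.5,0.4,0],[0,0,0,-2.6,-7,0.4,0],[0,0,0,-3,-8.5,0.4,0],[0,0,0,-3,-10,0.4,0],[0,0,0,-3,-11.5,0.2,0]]}}

```text
t: 22.5
tcp_pos: [0.4473, -0.0816, 0.2472]
tool_rot: [[-0.844, 0.096, 0.527], [0.081, 0.995, -0.051], [-0.53, -0.001, -0.848]]
contact_force: [1.8, 0.3, -1.0]
gripper_width: 0.0253
```

```bash
python3 - <<'E'
from st import *
s=rel()
im=ctrl.snapshot('top'); cv2.imwrite('pics/t30.png',im[:,:,::-1])
for l in ['bin']: print([(d['location'],d['confidence']) for d in ctrl.tip_of('top',l)])
p=np.array([.445,-.267,.15]);print((p-s['tcp_pos'])/.025)
E
```

```text
t 22.5 tcp [ 0.4473 -0.0816  0.2472] w 0.025281147399414138 F [ 1.7702  0.3078 -0.9568] q [ 0.5592 -1.0134 -0.7636  0.336  -1.3727 -2.2168]
rotvec8 to T [ 0.0054 -0.0037 -0.0597]
tcp in rack [-0.1977 -0.1764  0.2272] F rack [ 1.7285  0.4904 -0.9568]
[([0.4315, -0.2631, 0.0032], 0.68), ([0.6616, 0.0702, 0.0178], 0.29)]
[-0.0906 -7.4168 -3.8874]
```

View pics/t30.png

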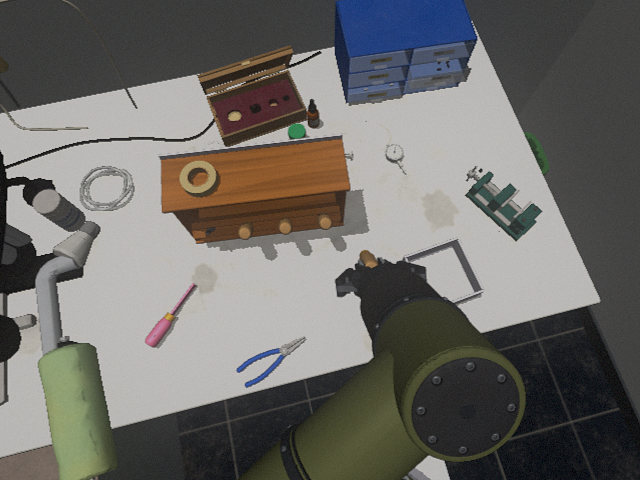

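Request:
{"api": "drive_tool", "payload": {"rows": [[0.03,0.35,0,0,-1.2,0,0],[0.07,0.7,0,0,-2.4,0,0],[0.11,1.05,0,0.05,-3.6,0,0],[0.15,1.4,0,0.05,-4.8,-0.4,0],[0.19,1.8,0,0.1,-6,-1,0],[0.23,2.2,0,0.1,-7,-1.8,0],[0.26,2.5,0,0.1,-7.4,-2.6,0],[0.26,2.5,0,0.1,-7.4,-3,0]]}}

```text
t: 23.4
tcp_pos: [0.4497, -0.2663, 0.1675]
tool_rot: [[-0.976, 0.099, 0.195], [0.098, 0.995, -0.019], [-0.196, 0.001, -0.981]]
contact_force: [-0.6, 0.9, -0.8]
gripper_width: 0.0256
```

```bash
python3 - <<'E'
from st import *
s=rel()
cv2.imwrite('pics/w31.png',ctrl.snapshot('wrist')[:,:,::-1])
cv2.imwrite('pics/s31.png',ctrl.snapshot('scene')[180:480,120:440,::-1].repeat(2,0).repeat(2,1))
p=np.array([.450,-.266,.047]);print((p-s['tcp_pos'])/.025)
E
```

```text
t 23.4 tcp [ 0.4497 -0.2663  0.1675] w 0.02558275684304534 F [-0.6161  0.873  -0.7531] q [-0.1586 -0.3539 -0.3399 -0.0124 -1.3875 -1.5107]
rotvec8 to T [-0.2671 -2.5715 -0.0343]
tcp in rack [-0.1761 -0.3599  0.1475] F rack [-0.7037  0.8041 -0.7531]
[ 0.0127  0.0128 -4.8193]
```

View pics/w31.png

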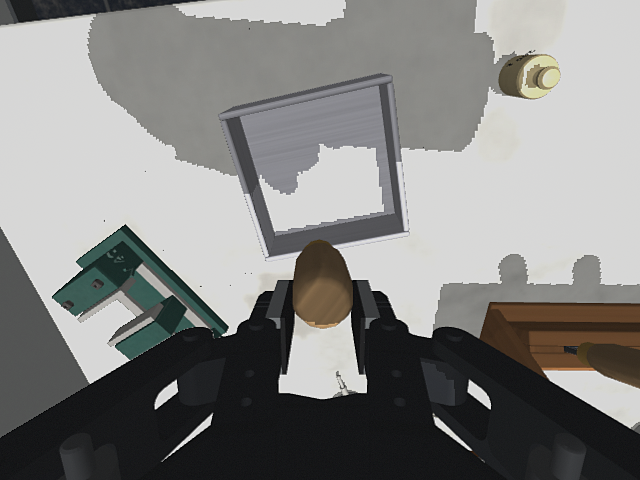

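View pics/s31.png

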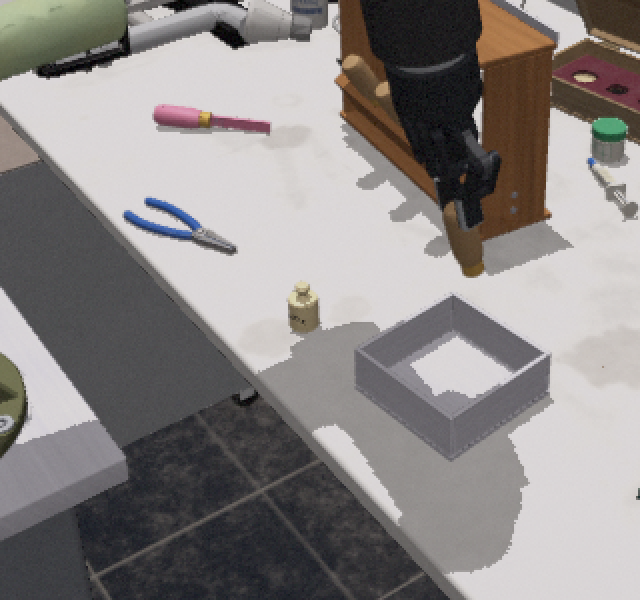

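```bash
python3 - <<'E'
from st import *
s=ctrl.read_state(); c=ctrl.calibration('wrist'); M=c['tool_from_camera']
S=s['tool_rot'];t=s['tcp_pos']
def ray(u,v,z):
    d=np.linalg.inv(c['mtx'])@[u,v,1]; d=d*[1,-1,-1]
    o=S@M[:3,3]+t; d=S@M[:3,:3]@d
    return o+d*(z-o[2])/d[2]
P=[ray(u,v,.05) for u,v in [(221,116),(391,75),(408,232),(266,259)]]
print(np.array(P)); print(np.mean(P,0)); 
for i in range(4): print(np.linalg.norm(P[i]-P[i-1]))
print("root est",t+S@[0,0,.036])
ct=ctrl.calibration('top')
im=cv2.imread('pics/top0.png'); cv2.imwrite('pics/bincrop.png',cv2.resize(im[225:325,390:495],None,fx=5,fy=5))
E
```

```text
[[ 0.3791 -0.3338  0.05  ]
 [ 0.3639 -0.2085  0.05  ]
 [ 0.4886 -0.195   0.05  ]
 [ 0.5031 -0.3216  0.05  ]]
[ 0.4337 -0.2647  0.05  ]
0.12464400140380487
0.12626764500129958
0.12548025468600452
0.12743352643641476
root est [ 0.4566 -0.2658  0.1334]
```

View pics/bincrop.png

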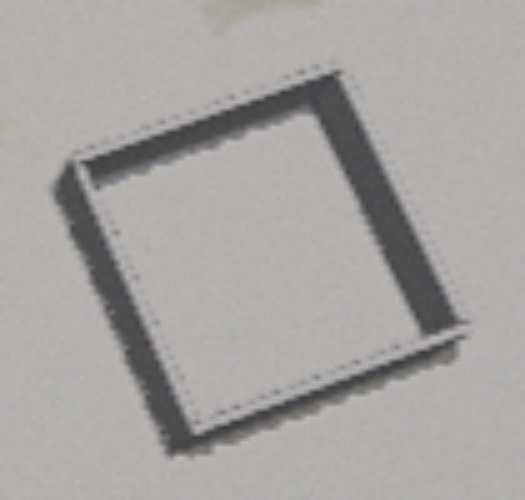

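Request:
{"api": "drive_tool", "payload": {"rows": [[0,0,0,0,0,-1.2,0],[0,0,0,0,0,-2.4,0],[0,0,0,0,0,-3.5,0],[0,0,0,0,0,-4.2,0],[0,0,0,0,0,-4.6,0],[0,0,0,0,0,-4.6,0]]}}

```text
t: 24.1
tcp_pos: [0.4498, -0.265, 0.0559]
tool_rot: [[-0.975, 0.096, 0.202], [0.094, 0.995, -0.02], [-0.203, -0.0, -0.979]]
contact_force: [-0.3, -0.3, -1.2]
gripper_width: 0.0251
```

```bash
python3 - <<'E'
from st import *
s=rel()
cv2.imwrite('pics/w32.png',ctrl.snapshot('wrist')[:,:,::-1])
cv2.imwrite('pics/s32.png',ctrl.snapshot('scene')[180:480,120:440,::-1].repeat(2,0).repeat(2,1))
E
```

```text
t 24.1 tcp [ 0.4498 -0.265   0.0559] w 0.025074140509187395 F [-0.3466 -0.3234 -1.1785] q [-0.1555 -0.3329 -0.5285 -0.0126 -1.1713 -1.5082]
rotvec8 to T [-0.2519 -2.5258 -0.0541]
tcp in rack [-0.1761 -0.3586  0.0359] F rack [-0.3111 -0.3578 -1.1785]
```

View pics/s32.png

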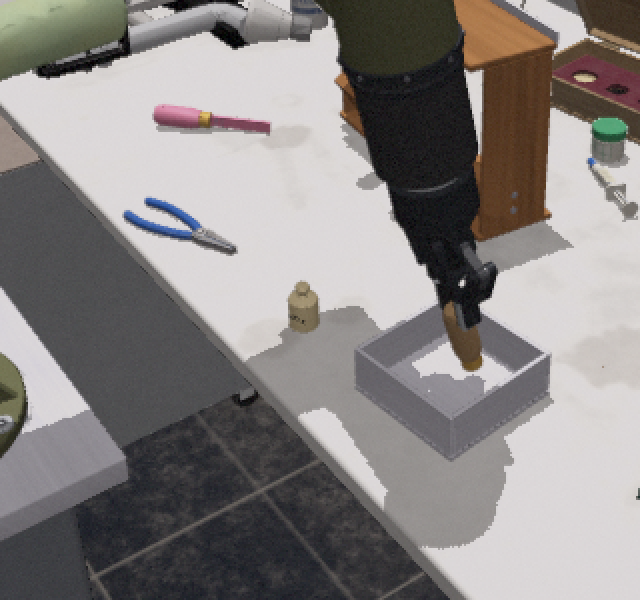

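Request:
{"api": "drive_tool", "payload": {"rows": [[0,0,0,0,0,-0.12,0],[0,0,0,0,0,-0.24,0],[0,0,0,0,0,-0.3,0],[0,0,0,0,0,-0.3,0]]}}

```text
t: 24.6
tcp_pos: [0.4498, -0.2658, 0.0482]
tool_rot: [[-0.975, 0.098, 0.201], [0.096, 0.995, -0.02], [-0.202, -0.0, -0.979]]
contact_force: [-0.9, -0.9, -1.7]
gripper_width: 0.0256
```

Request:
{"api": "drive_tool", "payload": {"rows": [[0,0,0,0,0,-0.08,0],[0,0,0,0,0,-0.14,0],[0,0,0,0,0,-0.14,0]]}}

```text
t: 24.9
tcp_pos: [0.4497, -0.2658, 0.0446]
tool_rot: [[-0.975, 0.098, 0.201], [0.096, 0.995, -0.02], [-0.202, -0.0, -0.979]]
contact_force: [-0.2, 0.1, 0.0]
gripper_width: 0.0252
```

Release with a slow opening.

Request:
{"api": "drive_tool", "payload": {"rows": [[0,0,0,0,0,0,0.3],[0,0,0,0,0,0,0.36],[0,0,0,0,0,0,0.42],[0,0,0,0,0,0,0.5],[0,0,0,0,0,0,0.5],[0,0,0,0,0,0,0.5]]}}

```text
t: 25.5
tcp_pos: [0.4499, -0.2658, 0.045]
tool_rot: [[-0.975, 0.098, 0.202], [0.096, 0.995, -0.02], [-0.203, -0.0, -0.979]]
contact_force: [-1.0, 0.1, -0.5]
gripper_width: 0.0427
```

```bash
python3 - <<'E'
from st import *
s=rel()
cv2.imwrite('pics/w33.png',ctrl.snapshot('wrist')[:,:,::-1])
E
```

```text
t 25.5 tcp [ 0.4499 -0.2658  0.045 ] w 0.04271303953220802 F [-1.0245  0.0793 -0.5148] q [-0.157  -0.3247 -0.5424 -0.0127 -1.1493 -1.5075]
rotvec8 to T [-0.2535 -2.5264 -0.0456]
tcp in rack [-0.1759 -0.3593  0.025 ] F rack [-1.0272 -0.0278 -0.5148]
```

View pics/w33.png

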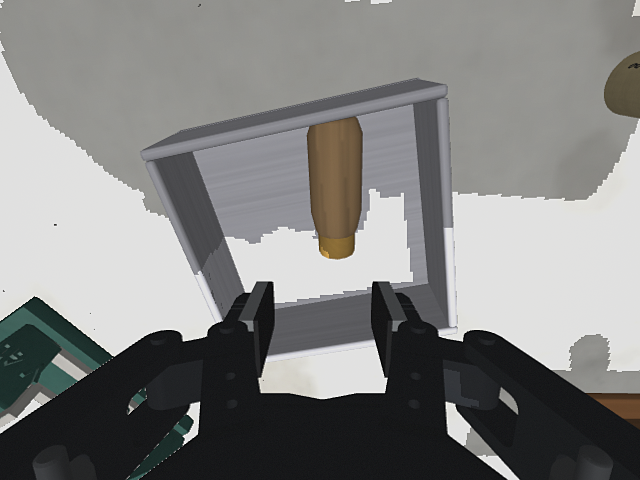

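The handle lies in the box, from (335,120) to (335,250). I'm rising clear along the tool axis.

Request:
{"api": "drive_tool", "payload": {"rows": [[0,0,0,0,0,1,0.5],[0,0,0,0,0,2.5,0.5],[0,0,0,0,0,4,0.5],[0,0,0,0,0,5.5,0.5],[0,0,0,-0.5,0,7,0.5],[0,0,0,-1,0,7.5,0.5],[0,0,0,-1,0,7.5,0.5]]}}

```text
t: 26.25
tcp_pos: [0.4251, -0.2664, 0.2361]
tool_rot: [[-0.973, 0.098, 0.207], [0.096, 0.995, -0.022], [-0.208, -0.002, -0.978]]
contact_force: [1.0, -0.1, -0.0]
gripper_width: 0.0429
```

```bash
python3 - <<'E'
from st import *
s=rel()
cv2.imwrite('pics/w34.png',ctrl.snapshot('wrist')[:,:,::-1])
cv2.imwrite('pics/t34.png',ctrl.snapshot('top')[:,:,::-1])
cv2.imwrite('pics/s34.png',ctrl.snapshot('scene')[:,:,::-1])
E
```

```text
t 26.25 tcp [ 0.4251 -0.2664  0.2361] w 0.04286425512276615 F [ 1.0264 -0.098  -0.0106] q [-0.1677 -0.4101 -0.2575 -0.0127 -1.5141 -1.502 ]
rotvec8 to T [-0.2406 -2.4878 -0.0396]
tcp in rack [-0.2005 -0.3626  0.2161] F rack [ 1.0311  0.0094 -0.0106]
```

View pics/w34.png

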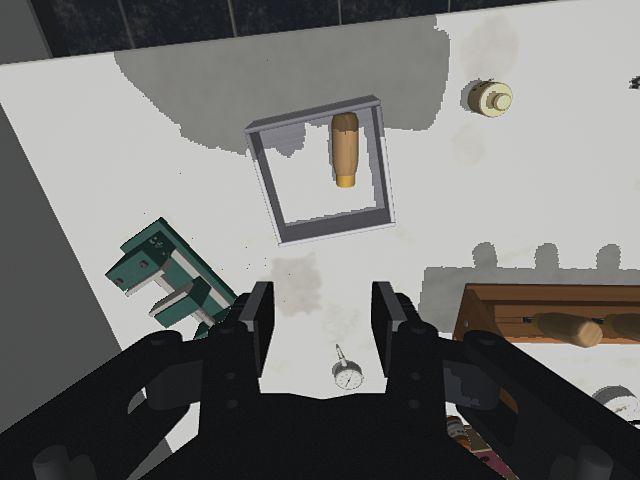

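View pics/s34.png

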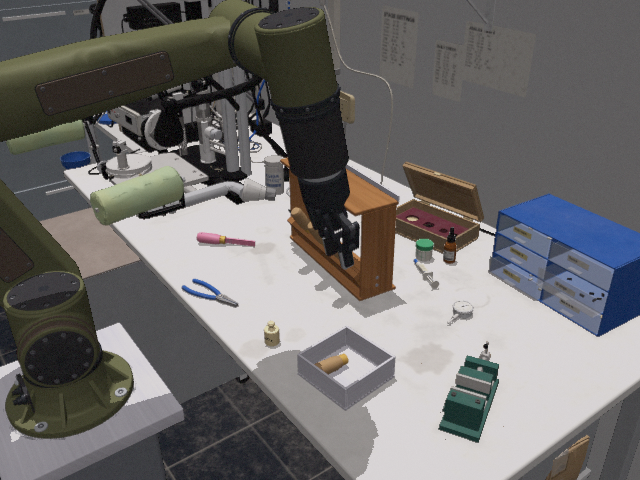

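View pics/t34.png

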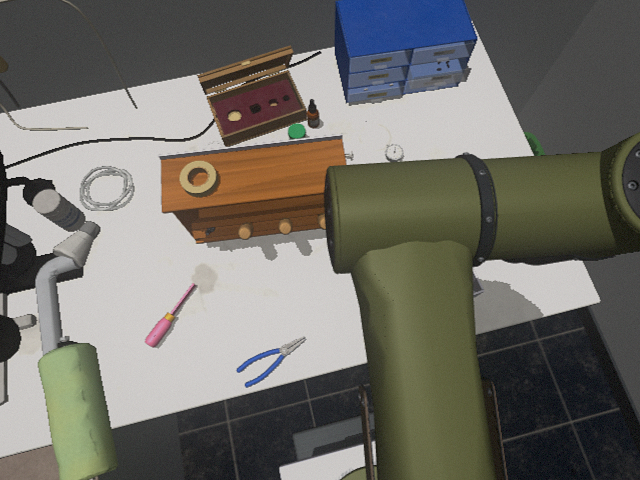

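The wrist view shows the handle lying in the box at (345,150), with the weight at (490,97). The top view shows the pliers unmoved at (270,362), the bare blade in its slot at (205,232) and the other handles in place. I'm handing in.

```bash
python3 -c "
from cell import ctrl
print(ctrl.job_done())"
```

```text
the job is handed in; nothing more can be done
None
```

The loose handle was the leftmost one in the rack. I drew it off along its slope and it now lies in the repair box.

- **Rocking:** I rocked all four handles, each to the left and then to the right.
    - The leftmost moved about 14–15 mm each way near its end with almost no force. It stopped at about 1.6 N to the left and 2.6 N to the right.
    - The other three gave only about 3–4 mm at the same height, then stopped at 4–7 N.
- **Left stop less certain:** On the loose handle's left side the force rose slowly instead of stopping hard. I took that as its limit because the travel matched the right side.
- **Last checks:**
    - The wrist and scene pictures show the handle lying flat inside the box.
    - The bare blade is still in its slot. The other three handles are in place, though the arm hid most of the rightmost one in the last top picture.
    - The pliers and brass weight show no movement.
    - The gripper is open and well clear of everything, and the job was handed in at about 26 s.
- **Grip width:** The grip measured 25 mm on the 28 mm handle. I put this down to the handle's rounded end, and it held without slipping all the way to the box.

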